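Lock the glass press with its snap-loop pin

ROBOT

A 6-joint arm with a two-finger parallel gripper is mounted at the origin on the work surface. World frame = base frame: x ahead of the robot, y to its left, z up, the work surface at z = 0. Lengths are in mm, angles in rad, forces in N, time in s.
With the tool pointing down it reaches from about 300 to 775 mm from the base axis. Payload 14.6 kg.
Tool frame: the origin (TCP) lies at the very end of the fingers, on their centre line; the grasp point (between the pads) lies 19 mm behind it (bot.pinch_z is the distance from the TCP to the grasp point, in mm); y points along the fingers, x is the direction in which the jaws open and shut, and the axes are right-handed (so a half turn about y gives the same grasp; the last joint's range is limited). The gripper opens to 85 mm and grips with 20 to 120 N. Pads are 22 mm wide; open, the fingers measure 114 mm over their backs; the gripper's body (76 mm by 85 mm) begins 54 mm behind the grasp point. The pads swing forward as they close: fully open they stand 13 mm farther back than shut.
Start: joints at [1.034, 0.3, 1.521, -0, 1.321, -0.067], TCP at [248.985, 490.404, 231.281] pointing down, gripper open.
Joint ranges: [-3.03, 3.03], [-0.79, 2.21], [0.23, 2.52], [-1.04, 4.18], [0, 3.07], [-2.55, 2.55]. Speed limits (rad/s): [2.22, 2.22, 2.57, 3.14, 3.14, 3.14].

INTERFACE

Orientations are given as a unit quaternion [w, x, y, z].
In Python, from cell import sensors, optics, order, bot gives the robot as it stands.
- The arm moves only by the tool move_arm, never from a script. Its arguments are lists of equal length, an entry for each row: "offset": the shift along the tool's x, y, z normalised to -1 to 1, where 1 is 2 cm, a list of three; "delta_rot": the turn, a rotation vector about the tool's x, y, z normalised to -1 to 1, where 1 is 0.08 rad, a list of three. A call has 1 to 10 rows; each row shifts and turns the commanded pose from where the row before left it, along the tool's axes as they then stand; what a row does not reach is not made up. A row lasts 1/10 s, in which the tool goes at most 50 mm and 8.59 degrees, less where a joint would pass 70% of its speed; a pose out of reach is approached as far as the arm can. A call with a number of a shift or a turn outside -1 to 1 is refused whole. A call with a gripper value outside its range is refused whole. "fingers" is the closure, from -1 (fully open) to 1 (shut), set as the call begins (left out, the last holds). The fingers move at their own pace and stop on an object; the grip force is fixed at half the most. Time passes only in rows, so rows that do not move let the fingers close. It gives the time, the measured TCP pose, the force and the opening at its end, in the units of the state.
- sensors.get_state(): the state, without advancing time (a new reading comes with each control period).
- optics.read_camera(name): name is "side" or "top" or "wrist"; returns a dict with "img" (480x640x3 uint8, red, green, blue), "K" (3x3 intrinsics, pixels), "R" (3x3) and "t" (3): a world point X has camera coordinates R X + t; the wrist camera has in their place "hand_eye" (4x4, takes a point from camera to tool coordinates, whose origin is the TCP and whose axes are the tool frame's). Camera axes: x right, y down, z forward; pixel columns grow to the right and rows downward; lengths in mm; the calibration is good to about 2 mm. A picture is of the moment at which its call begins: read the wrist's pose just before it. There is no depth.
- order.close_job(): hands the job in, once; it reports no verdict.
Trained networks look in a picture, given as the dict that the camera call returned (one of the last four; its "shot" number tells which), for a name from the list of things; names that differ only in an ending like _2 or _b are one class to them, and where a whole thing is asked for, a point or a joint stands for the part that bears it (a point fixed in the world has none). Each returns a list of dicts, best first, with "confidence" (0 to 1); they miss things now and then, are a little off and sometimes report something else, mostly with a low value. They report only what shows in the picture. A call takes as long as a camera call.
- optics.cut_out(name, picture): "region" (480x640 bool, what is visible of it) and "extent" ([left, top, width, height] in pixels, round what is visible of it).
The state is a dict: "time": time; "joint_pos": joint angles; "dq": joint speeds; "joint_torque": joint torques, N m; "tcp_pos": TCP position; "tool_rot": TCP orientation; "force": force on the tool from outside, world axes, zero at the start; "ft_torque": the same for the moment, N m; "width": opening from 0.0 (shut) to 1.0 (fully open).
Only numpy, scipy, OpenCV 4.12 (cv2) and the standard library are available. Lean on these libraries where they do the work, as an engineer would, in place of code of your own. Each camera call takes 0.05 s, during which the arm holds its last target.

TASK

Lock the glass press: take the locking pin from its wooden rest, push it through the cross hole of the press's steel post until its collar is home against the post, then swing the pin's sprung wire loop down over the top of the post until it snaps under the pin's tip, and let go. The post has play, so feel for the hole and push gently; do not lean on the press with the gripper, and leave the other things on the table where they are.

Things in the scene. Friction and masses are not known exactly. Their poses are not given: they have to be found in the camera images.
- press: Glass press, fixed: plywood board 170 x 260 mm, glass sheets, wooden beam (56 mm in x, 240 in y; top 66 mm above the table, small bolts up to 71 mm) and a steel post rising from the beam's middle. Origin on the table, below the middle of the post's front face as drawn; x = direction in which the pin goes in, z up. Post: x 0 to 26 mm, 44 mm wide in y, its top 17 mm above the hole's axis.
- hole_nominal (a point): Front mouth of the post's cross hole as drawn, 105 mm above the table, axes as the press. Round, 12 mm wide, sharp-edged, right through the post along x. NOT measured: the post's play. The real hole is up to 9 mm to either side (y) and up to 6 mm higher or lower. Sideways the post slides at about 1.5 N, so a tip that catches the hole's rim draws it into line; its height is rigid; along x its rubber foot gives 1 mm per 8 N.
- ledge_nominal (a point): Middle of the top of the flat ledge on the post's front, as drawn; it shares the post's play, so touching it tells the true height. 24 mm long (x -24 to 0 of the press), 36 mm wide, 5 mm thick, its top 12 mm below the hole's axis. With the pin home the collar's flat underside stands on it, so the pin stays upright when let go.
- pin: Locking pin, loose, about 0.2 kg, lying level in the rest, loop up. Origin on its axis at the collar's front face, which comes home against the post's front face; x along the shank to the tip, z up. Shank round, 10 mm across, 58.5 mm long, tip tapering from x = 52.5 mm to a blunt end 6.4 mm across. Collar 14 x 22 x 22 mm (x -14 to 0), then a 10 mm neck, then the handle.
- pin_handle (a point): Middle of the pin's black handle, the place to grip, on the axis at x = -39 mm of the pin: 28 mm long (x), 14 mm wide (y), 26 mm high, axes as the pin. In the rest the space beside and below it is free.
- rest: Wooden rest, fixed: board 130 x 70 x 12 mm (middle at x = 5 mm) with two blocks that carry the pin under its collar (x -13 to 0) and near its tip (x 34 to 46, lips up to 53 mm high on both sides, so lift the pin straight up). Origin on the table under the pin's origin; the pin lies along x, axis 50 mm above the table.
- loop (a joint): Angle (rad) of the wire loop about its pivot, along the pin's y at pin x = -8 mm, z = 0. 0 = arms along the shank, positive = raised; a spring (0.08 N m/rad) holds it open near 0.75. Arms of 4 mm wire, 27 mm either side of the axis, pass beside the post. Snapped home below the tip it stays near -0.08 by itself; lower stop -0.3.
- loop_tab (a point): Thumb tab where to press the loop: middle of its top face, 84 mm from the pivot, 4.5 mm above the arms' plane; 26 mm wide, it juts 23 mm outward from the loop's cross bar (9 mm thick, along the pin's y, 69.5 mm from the pivot; both polished). Pressed down its arc, over the post's top and down the far side, the bar rides outward (sprung) over the pin tip at about 10 N and snaps in below.
- flux_bottle: Bystander: white plastic bottle with a yellow cap, 64 mm across, 150 mm high; origin at its foot.
- bead_jar: Bystander: green glass jar with white lid, 60 mm across, 75 mm high; origin at its foot.
- pliers: Bystander: pliers with red handles lying flat, about 160 mm long, 14 mm high.
- blue_tile: Bystander: blue tile, 50 x 35 x 6 mm.
- green_tile: Bystander: green glass tile, 40 x 60 x 6 mm.
- tape_roll: Bystander: roll of copper tape, 80 mm across, 18 mm high, lying flat.
- driver: Bystander: screwdriver with an orange handle lying flat.
- cork_block: Bystander: cork block, 70 x 45 x 30 mm.

How it is judged (in metres and radians):
On the way, in this order (a step that is already met when the one before it is completed fails the run):
1. the pin is through the cross hole with its collar home against the post, the loop still open (x of pin in the frame of press between -0.0035 and 0.003 m and y of pin in the frame of press between -0.0115 and 0.0115 m and z of pin in the frame of press between 0.0955 and 0.1135 m and angle between the x axis of pin and the x axis of press, either way round below 0.15 rad and value of joint loop above 0.3 rad), for 0.2 s.
2. the loop has been swung over the post and has snapped in below the pin's tip (value of joint loop below -0.05 rad), for 0.2 s.
At the end, for the whole second after the job is handed in: The pin sits in the post's cross hole (its axis within about 9 degrees of the hole's), collar within 3.5 mm of the post's front face, the loop hooked below the pin's tip (loop angle below -0.05), everything at rest and released (x of pin in the frame of press between -0.0035 and 0.003 m and y of pin in the frame of press between -0.0115 and 0.0115 m and z of pin in the frame of press between 0.0955 and 0.1135 m and angle between the x axis of pin and the x axis of press, either way round below 0.15 rad and value of joint loop below -0.05 rad and linear speed of pin below 0.02 m/s); the robot touches nothing.
It fails at once if the pin is forced: more than 25 N between pin and press before the collar is nearly home (contact force between pin and press above 25 N and x of pin in the frame of press below -0.006 m).
It fails at once if the gripper or arm leans on the press with more than 15 N (contact force between the arm and press above 15 N).
It fails at once if a bystander is pushed more than 20 mm from its place (distance of any of flux_bottle, bead_jar, pliers, blue_tile, green_tile, tape_roll, driver, cork_block from where it was at the start of the episode above 0.02 m).
It also fails if it takes over 72 s, if anything falls off the work surface, if the arm or the gripper's body presses on something with over 40 N, if the wrist force passes 120 N, or if a joint passes its speed limit or range.

## Working session

There is one attempt and no reset: what is moved stays moved. The work goes in short steps, Python scripts to look and compute and a tool call to move; the robot and the scene stay as the last step left them, time stands still between calls to the robot, and variables do not carry over. Pictures are saved under pics/ and viewed, and the job is handed in when it is done.

Besides the shell and the picture viewer there is one more tool, called after "Call:" in YAML: its name, and indented under it one key for each argument. move_arm: Moves the arm, as the interface text tells. Scaled input: -1 to 1 covers 2 cm each way for a shift and 0.08 rad each way for a turn. Its arguments: {"type":"object","properties":{"offset":{"type":"array","items":{"type":"array","items":{"type":"number","minimum":-1,"maximum":1}}},"delta_rot":{"type":"array","items":{"type":"array","items":{"type":"number","minimum":-1,"maximum":1}}},"fingers":{"type":"number"}},"required":["offset","delta_rot"]}

```bash
ls; mkdir -p pics
python3 - <<'E'
from cell import sensors, optics, order, bot
import cv2
print(sensors.get_state())
print([a for a in dir(bot) if a[0]!='_'], bot.pinch_z)
for n in ["side","top","wrist"]:
    p=optics.read_camera(n); cv2.imwrite(f"pics/{n}0.png",p["img"][:,:,::-1])
    print(n,{k:(v.tolist() if hasattr(v,'tolist') else v) for k,v in p.items() if k!="img"})
E
```

```text
pics
{'time': 0.0, 'joint_pos': array([ 1.03439587e+00,  3.00494389e-01,  1.52161263e+00,  3.42490486e-07,
        1.32068323e+00, -6.66000927e-02]), 'dq': array([-4.20512657e-04,  4.72946627e-04, -1.10405822e-03, -7.35607026e-04,
       -5.39517372e-04,  8.46460185e-06]), 'joint_torque': array([ 1.63671273e-03, -5.43494940e+01, -3.61798632e+01, -6.23767193e-06,
        3.98391334e-03,  8.83324613e-07]), 'tcp_pos': array([248.86849786, 490.20299163, 230.69518984]), 'tool_rot': array([-0.60244477,  0.60283853,  0.36952089, -0.3702706 ]), 'force': array([-0.34519943, -0.21583847,  0.092205  ]), 'ft_torque': array([ 0.01448034, -0.01056642, -0.01779604]), 'width': 0.9968504362430223}
['PlanningError', 'pinch_z'] 18.700000000000003
side {'K': [[467.9377247765197, 0.0, 326.3530207995419], [0.0, 467.9377247765197, 239.24457547381763], [0.0, 0.0, 1.0]], 'R': [[0.9936155985551268, -0.11236059166407704, -0.010155774162269916], [-0.060487949048562806, -0.4545796884042724, -0.888649826934194], [0.09523261168231689, 0.8835906316452055, -0.45847393092845745]], 't': [-534.1844181151897, 135.959237
[... 179 characters left out ...]
64709616228, -0.9999280406822126, 0.010816727429840078], [-0.9943209492568912, 0.004008160519887424, -0.10634747067101277], [0.10629646279973624, -0.011306993706448585, -0.9942701915926007]], 't': [-7.188673408859575, 547.5550736829564, 1151.2306317787547], 'shot': 2}
wrist {'K': [[349.946154144049, 0.0, 321.1003480032248], [0.0, 349.946154144049, 242.77039306796928], [0.0, 0.0, 1.0]], 'hand_eye': [[0.999999695842375, 0.00011783039612504802, -0.0007709936153599766, 0.7250995810015315], [0.0007745273195022052, -0.26634304502121314, 0.9638779914886835, -143.22048909056355], [-9.177466165366794e-05, -0.9638782954734614, -0.26634305527380603, 66.86786691588134], [0.0, 0.0, 0.0, 1.0]], 'shot': 3}
```

View images.

View pics/side0.png

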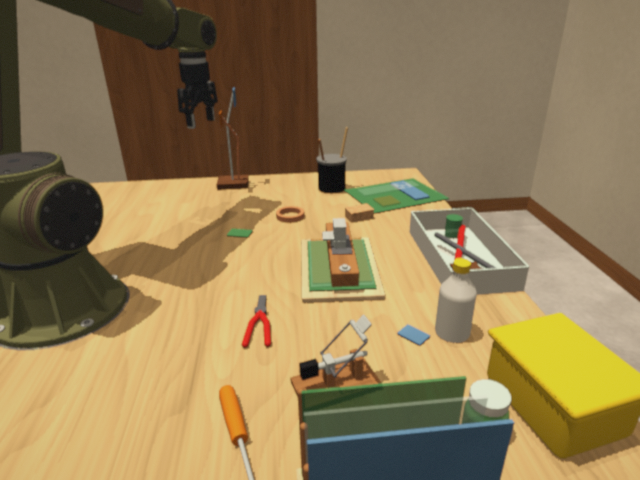

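View pics/top0.png

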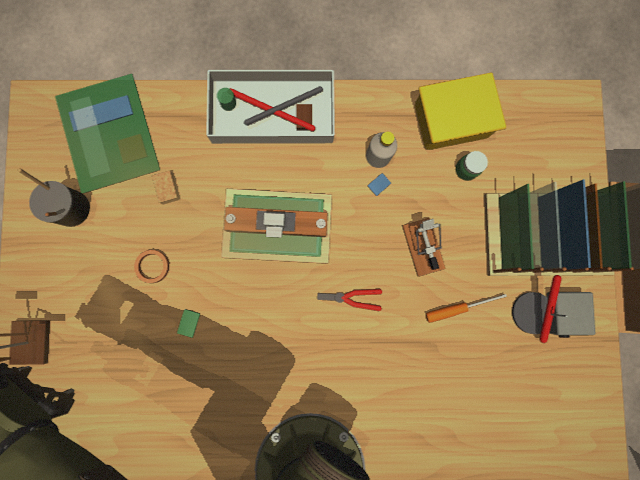

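View pics/wrist0.png

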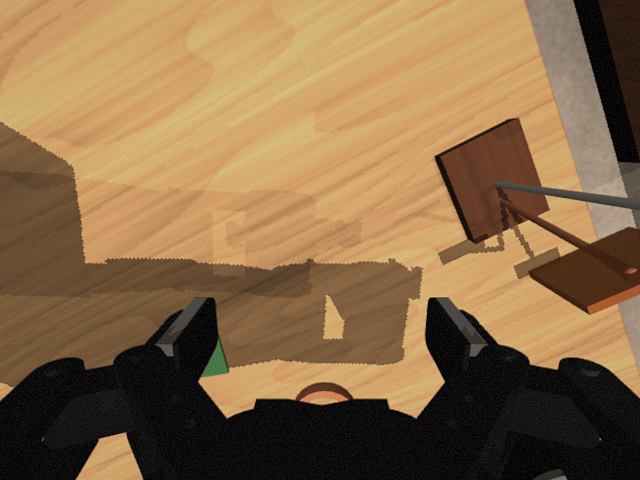

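```bash
cat > h.py <<'E'
import numpy as np, cv2
from cell import sensors, optics, order, bot
from scipy.spatial.transform import Rotation as Ro
def rot(q): return Ro.from_quat([q[1],q[2],q[3],q[0]]).as_matrix()
def st():
    s=sensors.get_state(); return s, rot(s['tool_rot'])
def cam(n,save=None):
    s,Rt=st()
    p=optics.read_camera(n)
    if n=="wrist":
        H=np.array(p["hand_eye"]); Rc=Rt@H[:3,:3]; tc=Rt@H[:3,3]+s['tcp_pos']
        p["Rw"]=Rc.T; p["tw"]=-Rc.T@tc
    else: p["Rw"]=np.array(p["R"]); p["tw"]=np.array(p["t"])
    if save: cv2.imwrite(save,p["img"][:,:,::-1])
    return p
def proj(p,X):
    X=np.atleast_2d(X); c=X@p["Rw"].T+p["tw"]; c=c@np.array(p["K"]).T; return c[:,:2]/c[:,2:]
def ray(p,uv):
    d=np.linalg.inv(p["K"])@np.array([uv[0],uv[1],1.]); d=p["Rw"].T@d; o=-p["Rw"].T@p["tw"]; return o,d/np.linalg.norm(d)
def onz(p,uv,z):
    o,d=ray(p,uv); return o+d*(z-o[2])/d[2]
def tri(rs):
    A=0;b=0
    for o,d in rs:
        M=np.eye(3)-np.outer(d,d); A=A+M; b=b+M@o
    X=np.linalg.solve(A,b); return X,[np.linalg.norm((np.eye(3)-np.outer(d,d))@(X-o)) for o,d in rs]
def mask(p,name):
    r=optics.cut_out(name,p)
    return [(round(float(a["confidence"]),2),a["extent"],a["region"]) for a in r]
def cen(m):
    v,u=np.nonzero(m); return u.mean(),v.mean()
E
python3 - <<'E'
from h import *
np.set_printoptions(precision=1,suppress=True)
s,R=st(); print(R)
pt=cam("top"); ps=cam("side")
for n in ["press","pin","rest","loop_tab","pin_handle"]:
    for nm,p in (("top",pt),("side",ps)):
        try:
            m=mask(p,n)
            for c,e,r in m[:2]: print(n,nm,c,e,np.array(cen(r)), np.array(onz(p,cen(r),50)))
        except Exception as ex: print(n,nm,ex)
E
```

```text
[[ 0.5 -0.  -0.9]
 [ 0.9 -0.   0.5]
 [-0.  -1.   0. ]]
press top 0.65 [223.4, 188.2, 110.0, 73.5] [276.4 225.6] [568.8  76.3  50. ]
press top 0.52 [416.0, 219.5, 22.6, 49.8] [427.7 241.1] [ 530.7 -279.3   50. ]
press side 0.64 [300.0, 221.2, 85.4, 80.9] [339.2 267.2] [564.9  -1.6  50. ]
pin top 0.72 [416.6, 220.2, 20.3, 47.3] [427.6 242.7] [ 527.  -279.1   50. ]
pin side 0.92 [297.0, 315.3, 76.3, 67.9] [336.6 352.8] [ 524.7 -262.8   50. ]
rest top 0.69 [134.9, 250.9, 34.3, 32.3] [151.1 266.2] [474.7 366.9  50. ]
rest top 0.55 [403.6, 222.0, 42.9, 54.4] [421.3 248.5] [ 513.3 -263.9   50. ]
rest side 0.95 [291.8, 349.7, 90.1, 43.4] [339.5 376.7] [ 522.1 -315.3   50. ]
rest side 0.68 [302.0, 218.0, 82.9, 88.2] [339.1 267.2] [564.5  -1.7  50. ]
loop_tab top 0.62 [418.7, 217.5, 17.9, 15.1] [427.3 225.2] [ 568.3 -279.5   50. ]
loop_tab side 0.8 [351.6, 316.0, 18.6, 26.5] [360.7 327. ] [ 574.  -203.4   50. ]
pin_handle top 0.96 [413.8, 218.9, 24.7, 50.6] [428.8 243.8] [ 524.3 -281.9   50. ]
pin_handle top 0.68 [367.7, 174.0, 21.9, 19.4] [378.5 183.9] [ 667.7 -166.1   50. ]
pin_handle side 0.9 [298.9, 316.7, 72.8, 63.4] [336.2 353.3] [ 523.9 -264.    50. ]
```

Call:
move_arm:
  offset:
    - [-1,0,-0.2]
    - [-1,0,-0.3]
    - [-1,0,-0.4]
    - [-1,0,-0.5]
    - [-1,0,-0.6]
    - [-1,0,-0.6]
    - [-1,0,-0.6]
    - [-1,0,-0.6]
    - [-1,0,-0.6]
    - [-1,0,-0.6]
  delta_rot:
    - [0,-1,0]
    - [0,-1,0]
    - [0,-1,0]
    - [0,-1,0]
    - [0,-1,0]
    - [0,-1,0]
    - [0,0,0]
    - [0,0,0]
    - [0,0,0]
    - [0,0,0]
  fingers: -0.2

```text
time: 1.75
tcp_pos: [316.8, 284.0, 231.4]
tool_rot: [-0.497, 0.497, 0.503, -0.502]
force: [-0.1, 0.2, -0.5]
width: 0.601
```

Call:
move_arm:
  offset:
    - [-1,0,-0.8]
    - [-1,0,-0.8]
    - [-1,0,-0.8]
    - [-1,0,-0.8]
    - [-1,0,-0.8]
    - [-1,0,-0.8]
    - [-1,0,-0.8]
    - [-1,0,-0.8]
    - [-1,0,-0.8]
    - [-1,0,-0.8]
  delta_rot:
    - [0,0,0]
    - [0,0,0]
    - [0,0,0]
    - [0,0,0]
    - [0,0,0]
    - [0,0,0]
    - [0,0,0]
    - [0,0,0]
    - [0,0,0]
    - [0,0,0]

```text
time: 2.75
tcp_pos: [479.1, 85.6, 231.4]
tool_rot: [-0.497, 0.498, 0.503, -0.502]
force: [0.5, -0.2, -0.2]
width: 0.601
```

Run:
```python
from h import *
import pickle
np.set_printoptions(precision=1,suppress=True)
s,R=st(); print(s['tcp_pos'],s['time'])
p=cam("wrist","pics/w1.png"); pickle.dump(p,open("w1.pkl","wb"))
for n in ["press","pin","rest"]:
    for c,e,r in mask(p,n)[:2]: print(n,c,e,cen(r))
```

```text
[479.1  85.6 231.4] 2.75
press 0.88 [189.6, 211.8, 252.5, 159.0] (np.float64(311.38981137571915), np.float64(281.69470541111355))
rest 0.81 [0.4, 199.5, 47.2, 107.8] (np.float64(15.571040372670808), np.float64(264.1607142857143))
```

View pics/w1.png

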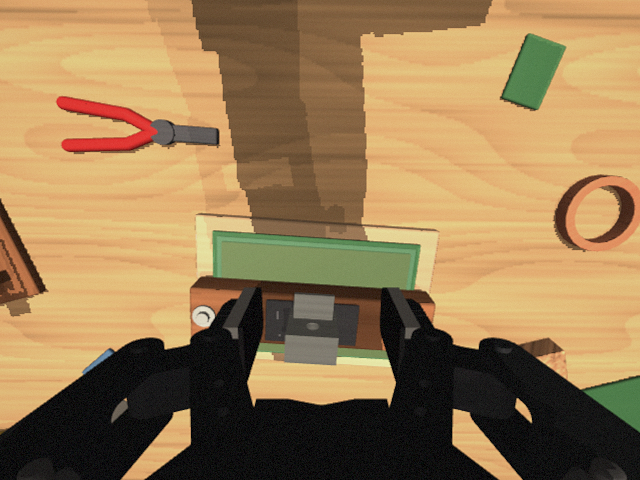

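Run:
```python
from h import *
im=cv2.imread("pics/w1.png")[200:380,180:450]
cv2.imwrite("pics/w1c.png",cv2.resize(im,None,fx=2.9,fy=2.9,interpolation=cv2.INTER_CUBIC))
```

```text
(no output)
```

View pics/w1c.png

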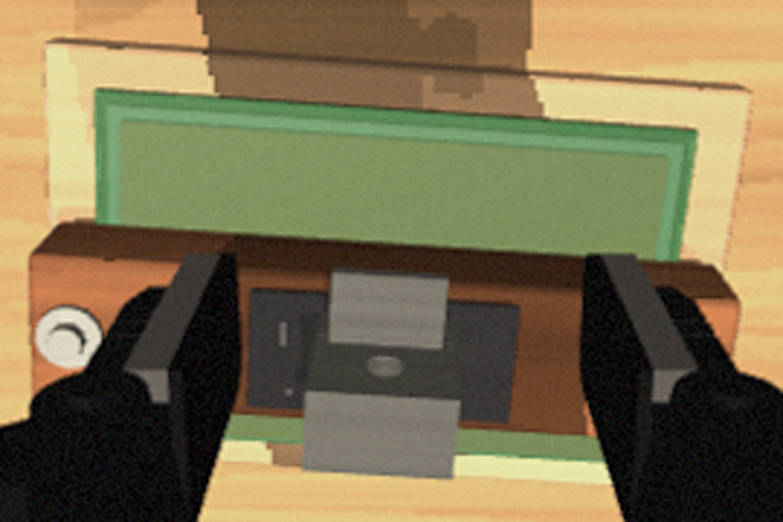

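```bash
cat > fitpress.py <<'E'
from h import *
import pickle
from scipy.optimize import least_squares
np.set_printoptions(precision=2,suppress=True)
p=pickle.load(open("w1.pkl","rb"))
C=lambda a:np.array(a)/2.9+np.array([180,200])-0.33
post=[((0,22,17),(304,392)),((0,-22,17),(460,400)),((26,22,17),(304,470)),((26,-22,17),(455,478)),
 ((-24,18,-12),(333,268)),((-24,-18,-12),(448,275)),((0,18,-12),(328,346)),((0,-18,-12),(446,350)),((0,0,0),(385,367))]
O=np.array([a for a,b in post],float); U=np.array([C(b) for a,b in post])
def W(q,O): 
    c,s=np.cos(q[3]),np.sin(q[3]); return O@np.array([[c,-s,0],[s,c,0],[0,0,1]]).T+q[:3]
f=lambda q:(proj(p,W(q,O))-U).ravel()
r=least_squares(f,[560,76,105,-.05]); print("post",r.x,np.sqrt(np.mean(r.fun**2)))
cov=np.linalg.inv(r.jac.T@r.jac)*np.mean(r.fun**2); print(np.sqrt(np.diag(cov)))
# beam top right / left front corners z=66 -> yaw + center y
L=onz(p,C((30,257)),66);Rr=onz(p,C((740,297)),66); print("beam front",L,Rr,np.linalg.norm(L-Rr))
for z in (10,15,20):
    a=onz(p,C((47,40)),z);b=onz(p,C((750,88)),z); d=a-b; print(z,a,b,np.linalg.norm(d),np.arctan2(-d[0],d[1]))
E
python3 fitpress.py
```

```text
post [ 814.77   68.97 -346.43   -3.16] 22.066752494037058
[303.71  20.82 542.95   0.7 ]
beam front [543.74 -37.97  66.  ] [555.61 195.72  66.  ] 233.99126020683005
10 [482.36 -46.5   10.  ] [497.71 211.36  10.  ] 258.3120757000958 3.0821180707683706
15 [481.4  -44.69  15.  ] [496.54 209.63  15.  ] 254.76944496466515 3.0821180707683706
20 [480.44 -42.88  20.  ] [495.37 207.9   20.  ] 251.2268142292345 3.0821180707683706
```

```bash
sed -i 's/O=np.array(\[a for a,b in post\],float)/O=np.array([a for a,b in post],float)*[1,-1,1]/' fitpress.py; python3 fitpress.py
```

```text
post [561.96  79.19 102.19  -0.05] 0.5885998601550244
[0.92 0.17 1.61 0.01]
beam front [543.74 -37.97  66.  ] [555.61 195.72  66.  ] 233.99126020683005
10 [482.36 -46.5   10.  ] [497.71 211.36  10.  ] 258.3120757000958 3.0821180707683706
15 [481.4  -44.69  15.  ] [496.54 209.63  15.  ] 254.76944496466515 3.0821180707683706
20 [480.44 -42.88  20.  ] [495.37 207.9   20.  ] 251.2268142292345 3.0821180707683706
```

Call:
move_arm:
  offset:
    - [-1,0,0]
    - [-1,0,0]
    - [-1,0,0]
    - [-1,0,0]
    - [-1,0,0]
    - [-1,0,0]
    - [-1,0,0]
    - [-1,0,0]
    - [-1,0,0]
    - [-1,0,0]
  delta_rot:
    - [0,0,0]
    - [0,0,0]
    - [0,0,0]
    - [0,0,0]
    - [0,0,0]
    - [0,0,0]
    - [0,0,0]
    - [0,0,0]
    - [0,0,0]
    - [0,0,0]

```text
time: 3.95
tcp_pos: [480.3, -113.3, 231.4]
tool_rot: [-0.497, 0.497, 0.503, -0.503]
force: [0.6, -0.3, 0.8]
width: 0.599
```

Call:
move_arm:
  offset:
    - [-1,0,0]
    - [-1,0,0]
    - [-1,0,0]
    - [-1,0,0]
    - [-1,0,0]
    - [-1,0,0]
    - [-1,0,0]
    - [-0.5,0,0]
  delta_rot:
    - [0,0,0]
    - [0,0,0]
    - [0,0,0]
    - [0,0,0]
    - [0,0,0]
    - [0,-1,0]
    - [0,-1,0]
    - [0,-1,0]

```text
time: 4.75
tcp_pos: [485.3, -263.6, 231.4]
tool_rot: [-0.433, 0.433, 0.559, -0.559]
force: [0.1, -0.5, -0.9]
width: 0.601
```

```bash
cat > look.py <<'E'
from h import *
import pickle,sys
np.set_printoptions(precision=1,suppress=True)
s,R=st(); print(s['tcp_pos'],s['time'],s['width'],s['force'])
t=sys.argv[1]; c=sys.argv[2] if len(sys.argv)>2 else "wrist"
p=cam(c,f"pics/{t}.png"); pickle.dump(p,open(f"{t}.pkl","wb"))
if len(sys.argv)>3:
  for n in sys.argv[3].split(','):
    for c,e,r in mask(p,n)[:2]: print(n,c,e,cen(r))
E
python3 look.py w2 wrist pin,rest,pin_handle,loop_tab
```

```text
[ 485.3 -263.6  231.4] 4.75 0.6008845867844637 [ 0.1 -0.5 -0.9]
pin 0.6 [265.4, 190.3, 61.6, 141.3] (np.float64(294.88477034649475), np.float64(271.51141552511416))
rest 0.84 [264.4, 178.8, 72.3, 119.5] (np.float64(298.35245486755525), np.float64(234.43985152691076))
pin_handle 0.89 [261.9, 190.0, 65.7, 145.0] (np.float64(294.7706103557998), np.float64(271.09690483077816))
loop_tab 0.65 [263.1, 300.4, 59.4, 35.0] (np.float64(293.814332247557), np.float64(316.3957654723127))
```

View pics/w2.png

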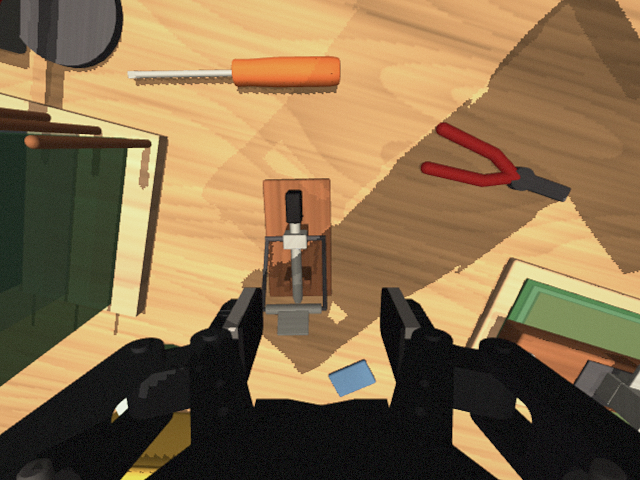

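Run:
```python
from h import *
im=cv2.imread("pics/w2.png")[170:345,240:350]
cv2.imwrite("pics/w2c.png",cv2.resize(im,None,fx=3.4,fy=3.4,interpolation=cv2.INTER_CUBIC))
im=cv2.imread("pics/side0.png")[305:405,280:400]
cv2.imwrite("pics/s0c.png",cv2.resize(im,None,fx=5,fy=5,interpolation=cv2.INTER_CUBIC))
print(st()[1])
```

```text
[[-2.46240714e-01 -7.36348499e-06 -9.69208703e-01]
 [ 9.69208690e-01  1.68153395e-04 -2.46240711e-01]
 [ 1.64788923e-04 -9.99999986e-01 -3.42694582e-05]]
```

View pics/w2c.png

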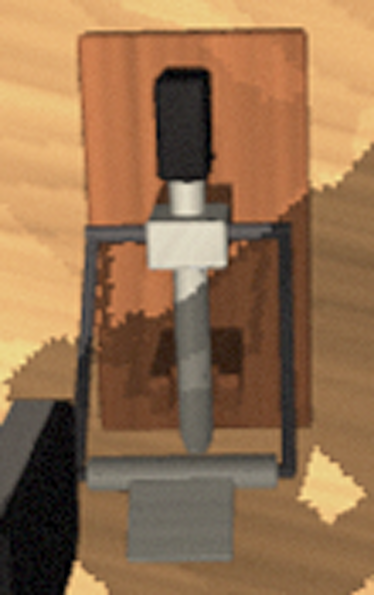

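View pics/s0c.png

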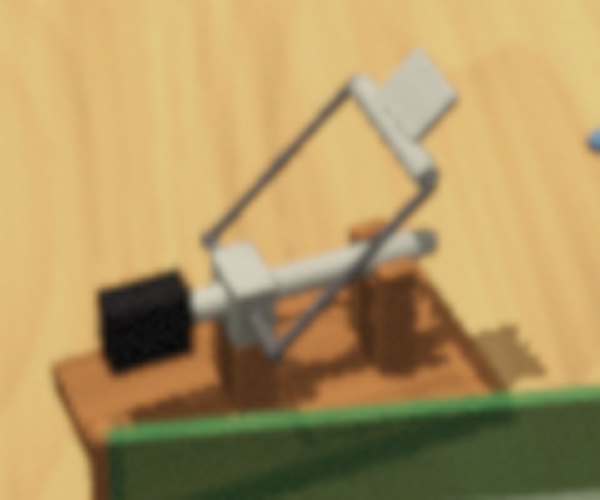

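```bash
cat > fitpin.py <<'E'
from h import *
import pickle
from scipy.optimize import least_squares
np.set_printoptions(precision=2,suppress=True)
p=pickle.load(open("w2.pkl","rb")); ps=cam("side")
C=lambda a:np.array(a)/3.4+np.array([240,170])-0.35
S=lambda a:np.array(a)/5+np.array([280,305])-0.4
w=[((-14,-11,11),(148,222)),((-14,11,11),(228,222)),((0,-11,11),(148,268)),((0,11,11),(228,268)),((58.5,0,0),(200,450)),((-24.5,0,0),(187,182))]
s=[((58.5,0,0),(432,242)),((-24.5,0,0),(191,304)),((-53,7,13),(100,290)),((-25,7,13),(182,272))]
s=s[:2]
def W(q,O):
    c,s_=np.cos(q[3]),np.sin(q[3]); return np.array(O,float)@np.array([[c,-s_,0],[s_,c,0],[0,0,1]]).T+q[:3]
def f(q,a=1,b=1):
    r=[]
    if a:r.append((proj(p,W(q,[i[0] for i in w]))-np.array([C(i[1]) for i in w])).ravel())
    if b:r.append(2.*(proj(ps,W(q,[i[0] for i in s]))-np.array([S(i[1]) for i in s])).ravel())
    return np.concatenate(r)
for ab in ((1,0),(1,1),(0,1)):
    r=least_squares(f,[515,-280,50,.2],args=ab); print(ab,r.x,r.fun)
    q=r.x; print(" handle",W(q,[[-39,0,0]]))
# rest board corners
for c in ((80,32),(307,30),(312,428)): print(onz(p,C(c),12))
E
python3 fitpin.py
```

```text
(1, 0) [ 518.16 -280.33   46.05    0.27] [-0.32  0.37 -0.35 -0.09  0.41  1.18  0.11  0.73 -0.2  -0.72  0.35 -1.54]
 handle [[ 480.61 -290.88   46.05]]
(1, 1) [ 516.82 -280.36   48.28    0.26] [-0.15 -0.51  0.   -0.76  0.44  0.43  0.33  0.18 -0.59 -0.95  0.71 -2.39
  2.32 -2.    0.85  0.9 ]
 handle [[ 479.18 -290.57   48.28]]
(0, 1) [ 517.78 -263.56   33.19    0.23] [-0.  0.  0. -0.]
 handle [[ 479.83 -272.54   33.19]]
[ 467.12 -329.48   12.  ]
[ 449.41 -263.49   12.  ]
[ 574.25 -228.54   12.  ]
```

Call:
move_arm:
  offset:
    - [-0.25,1,0.13]
    - [-0.25,1,0.13]
    - [-0.25,1,0.13]
    - [-0.25,1,0.13]
    - [-0.22,1,0.13]
    - [0,1,0]
    - [0,1,0]
    - [0,0,0]
  delta_rot:
    - [0,-0.22,0]
    - [0,0,0]
    - [0,0,0]
    - [0,0,0]
    - [0,0,0]
    - [0,0,0]
    - [0,0,0]
    - [0,0,0]

```text
time: 5.85
tcp_pos: [478.1, -288.9, 89.1]
tool_rot: [0.43, -0.427, -0.562, 0.562]
force: [-0.4, -0.5, 0.3]
width: 0.605
```

```bash
python3 look.py w3; python3 -c "
from h import *
print(st()[1])"
```

```text
[ 478.1 -288.9   89.1] 5.85 0.6047563041472341 [-0.4 -0.5  0.3]
[[-0.26438165 -0.00152642 -0.96441693]
 [ 0.96441703  0.00110031 -0.26438342]
 [ 0.00146472 -0.99999823  0.0011812 ]]
```

View pics/w3.png

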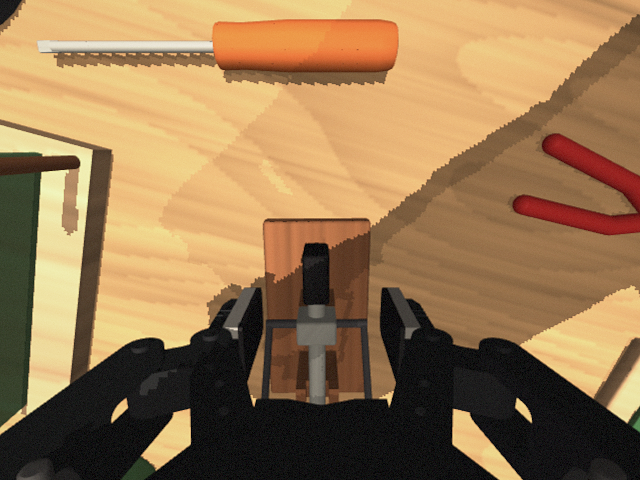

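Call:
move_arm:
  offset:
    - [-0.1,1,0]
    - [0,1,0]
    - [0,0.85,0]
    - [0,0,0]
    - [0,0,0]
  delta_rot:
    - [0,0,0]
    - [0,0,0]
    - [0,0,0]
    - [0,0,0]
    - [0,0,0]

```text
time: 6.4
tcp_pos: [480.2, -292.3, 35.7]
tool_rot: [-0.428, 0.429, 0.562, -0.562]
force: [0.3, -0.8, -0.5]
width: 0.599
```

```bash
python3 look.py w4
```

```text
[ 480.2 -292.3   35.7] 6.4 0.5985812139286205 [ 0.3 -0.8 -0.5]
```

View pics/w4.png

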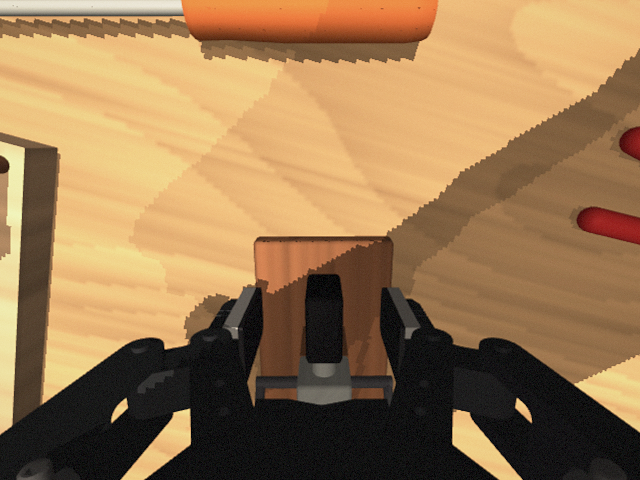

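Call:
move_arm:
  offset:
    - [0.04,0.2,0]
    - [0,0,0]
  delta_rot:
    - [0,0,0]
    - [0,0,0]

```text
time: 6.65
tcp_pos: [479.5, -291.3, 30.6]
tool_rot: [-0.429, 0.429, 0.562, -0.562]
force: [-0.1, 0.3, -0.7]
width: 0.599
```

Call:
move_arm:
  offset:
    - [0,0,0]
    - [0,0,0]
    - [0,0,0]
    - [0,0,0]
    - [0,0,0]
    - [0,0,0]
  delta_rot:
    - [0,0,0]
    - [0,0,0]
    - [0,0,0]
    - [0,0,0]
    - [0,0,0]
    - [0,0,0]
  fingers: 1

```text
time: 7.25
tcp_pos: [479.4, -291.4, 30.5]
tool_rot: [-0.429, 0.429, 0.562, -0.562]
force: [-2.7, 0.8, 5.0]
width: 0.156
```

Call:
move_arm:
  offset:
    - [0,-0.3,0]
    - [0,-0.7,0]
    - [0,-1,0]
    - [0,-1,0]
    - [0,-1,0]
    - [0,0,0]
  delta_rot:
    - [0,0,0]
    - [0,0,0]
    - [0,0,0]
    - [0,0,0]
    - [0,0,0]
    - [0,0,0]

```text
time: 7.85
tcp_pos: [480.4, -292.1, 113.6]
tool_rot: [-0.427, 0.431, 0.562, -0.562]
force: [0.7, -0.1, -1.7]
width: 0.157
```

```bash
python3 look.py s1 side
python3 - <<'E'
import cv2
im=cv2.imread("pics/s1.png")[240:400,270:430]
cv2.imwrite("pics/s1c.png",cv2.resize(im,None,fx=3.7,fy=3.7,interpolation=cv2.INTER_CUBIC))
E
```

```text
[ 480.4 -292.1  113.6] 7.85 0.15663671521781786 [ 0.7 -0.1 -1.7]
```

View pics/s1c.png

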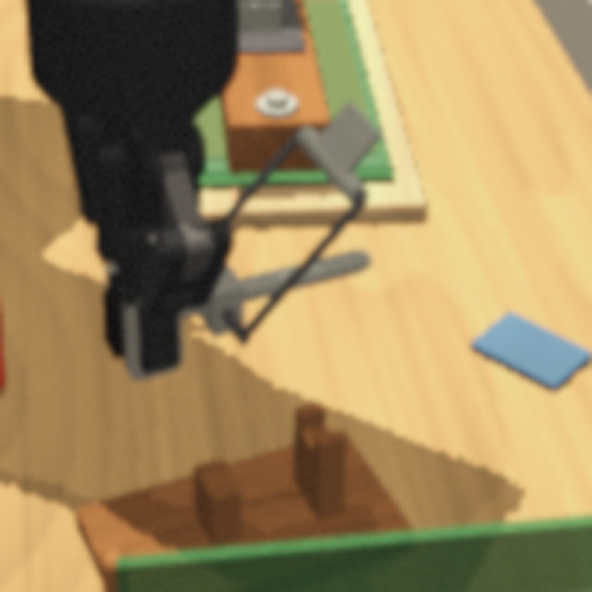

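Call:
move_arm:
  offset:
    - [1,0,0]
    - [1,0,0]
    - [1,0,0]
    - [1,0,0]
    - [1,0,0.2]
    - [1,0,0.2]
    - [1,0,0.2]
    - [1,0,0.2]
    - [1,0,0.2]
    - [1,0,0.2]
  delta_rot:
    - [0,1,0]
    - [0,1,0]
    - [0,1,0]
    - [0,1,0]
    - [0,0,0]
    - [0,0,0]
    - [0,0,0]
    - [0,0,0]
    - [0,0,0]
    - [0,0,0]

```text
time: 8.9
tcp_pos: [449.2, -90.5, 109.3]
tool_rot: [0.513, -0.512, -0.486, 0.487]
force: [0.1, -0.6, -1.8]
width: 0.153
```

Call:
move_arm:
  offset:
    - [1,0,0.2]
    - [1,0,0.2]
    - [1,0,0.2]
    - [1,0,0.2]
    - [1,0,0.2]
    - [1,0,0.2]
    - [1,0,0.2]
    - [1,0,0.2]
    - [0.5,0,0.2]
    - [0,0,0]
  delta_rot:
    - [0,0,0]
    - [0,0,0]
    - [0,0,0]
    - [0,0,0]
    - [0,0,0]
    - [0,0,0]
    - [0,0,0]
    - [0,0,0]
    - [0,0,0]
    - [0,0,0]

```text
time: 9.9
tcp_pos: [422.2, 80.9, 109.7]
tool_rot: [0.513, -0.512, -0.487, 0.487]
force: [0.8, -0.4, -1.5]
width: 0.155
```

```bash
cat > where.py <<'E'
from h import *
np.set_printoptions(precision=3,suppress=True)
s,R=st(); H=np.array([562,79.2,102]); yw=-.057
P=np.array([[np.cos(yw),-np.sin(yw),0],[np.sin(yw),np.cos(yw),0],[0,0,1]])
print("t",s['time'],"tcp",s['tcp_pos'],"F",s['force'],"T",s['ft_torque'])
print("tool z yaw",np.arctan2(-R[1,2],-R[0,2]),"R",R.round(4).tolist())
print("tcp in press (H)",P.T@(s['tcp_pos']-H))
print("pin origin in press", P.T@(s['tcp_pos']+R@np.array([0,-18.7,-39])-H), "tip", P.T@(s['tcp_pos']+R@np.array([0,-18.7,-97.5])-H))
E
python3 where.py; python3 look.py w5; python3 look.py s2 side
```

```text
t 9.9 tcp [422.179  80.856 109.733] F [ 0.849 -0.446 -1.52 ] T [-0.001  0.132 -0.033]
tool z yaw -0.05067778749827865 R [[0.0507, -0.0011, -0.9987], [0.9987, -0.0, 0.0507], [-0.0001, -1.0, 0.0011]]
tcp in press (H) [-139.688   -6.312    7.733]
pin origin in press [-100.668   -6.064   26.389] tip [-42.169  -5.694  26.324]
[422.2  80.9 109.7] 9.9 0.15549331845764694 [ 0.8 -0.4 -1.5]
[422.5  80.2 109.9] 9.95 0.15174430259666433 [-0.1 -0.  -1.7]
```

View pics/w5.png

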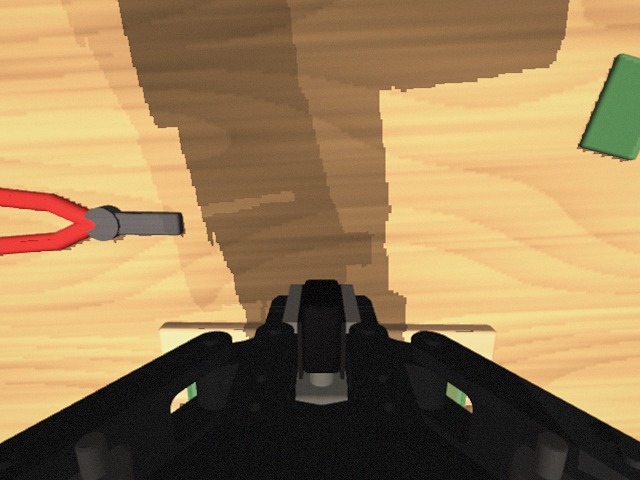

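View pics/s2.png

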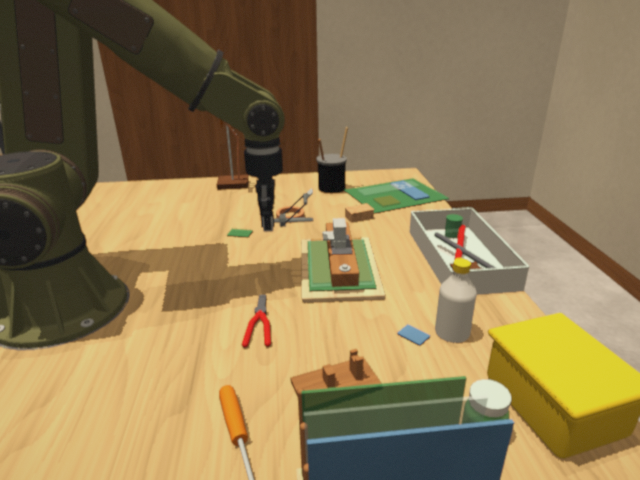

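Call:
move_arm:
  offset:
    - [0.3,0,-0.8]
    - [0,0,-1]
    - [0,0.3,0]
    - [0,0.3,0]
    - [0,0,0]
  delta_rot:
    - [0,0.1,0]
    - [0,0,0]
    - [0,0,0]
    - [0,0,0]
    - [0,0,0]

```text
time: 10.5
tcp_pos: [458.0, 83.6, 97.1]
tool_rot: [0.515, -0.514, -0.484, 0.485]
force: [0.4, -0.4, -2.5]
width: 0.154
```

```bash
python3 where.py; python3 look.py s3 side;python3 look.py t3 top
python3 - <<'E'
import cv2
a=cv2.imread("pics/s3.png")[170:270,250:390]
b=cv2.imread("pics/t3.png")[180:300,215:345]
cv2.imwrite("pics/s3c.png",cv2.resize(a,None,fx=5.5,fy=5.5,interpolation=cv2.INTER_CUBIC))
cv2.imwrite("pics/t3c.png",cv2.resize(b,None,fx=4.5,fy=4.5,interpolation=cv2.INTER_CUBIC))
E
```

```text
t 10.5 tcp [457.983  83.64   97.095] F [ 0.412 -0.381 -2.501] T [-0.002  0.067 -0.045]
tool z yaw -0.0608173509387741 R [[0.0608, -0.0024, -0.9981], [0.9982, -0.0003, 0.0608], [-0.0004, -1.0, 0.0024]]
tcp in press (H) [-104.101   -1.493   -4.905]
pin origin in press [-65.056  -1.634  13.7  ] tip [-6.556 -1.857 13.559]
[458.   83.6  97.1] 10.5 0.15430916149558702 [ 0.4 -0.4 -2.5]
[458.3  83.8  97.7] 10.55 0.15457515911267003 [-0.   0.1 -1.6]
```

View pics/s3c.png

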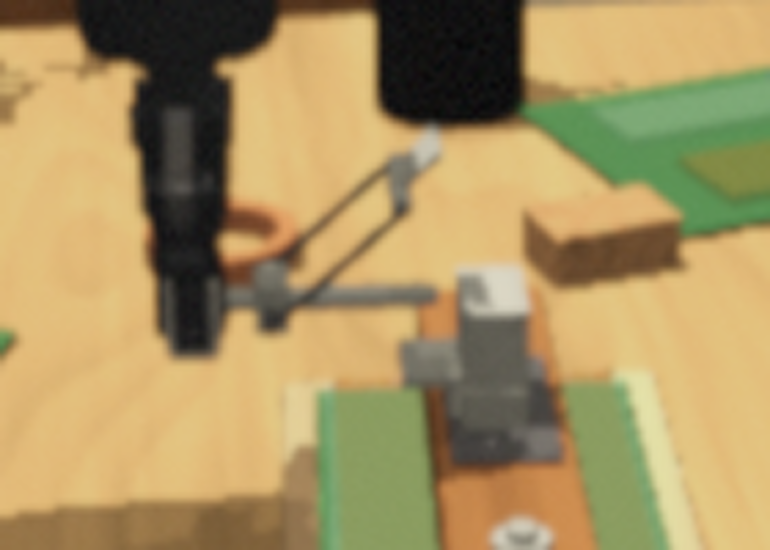

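View pics/t3c.png

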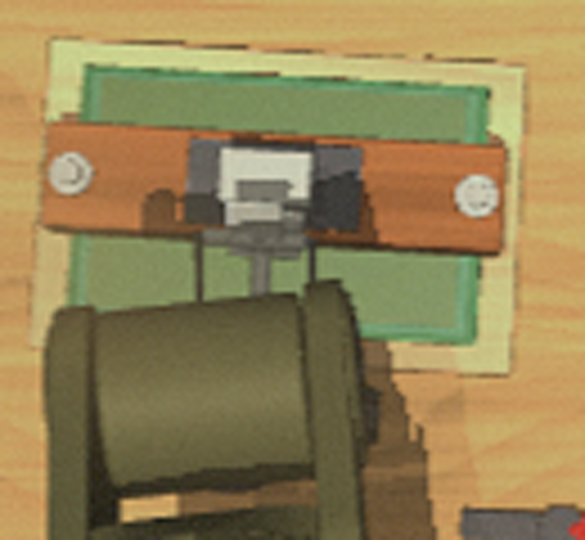

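Call:
move_arm:
  offset:
    - [0.05,0.3,-0.08]
    - [0,0.3,0]
    - [0,0,0]
  delta_rot:
    - [0,0,0]
    - [0,0,0]
    - [0,0,0]

```text
time: 10.9
tcp_pos: [460.2, 85.0, 85.4]
tool_rot: [0.515, -0.514, -0.484, 0.485]
force: [-0.1, -0.0, -2.5]
width: 0.153
```

```bash
python3 where.py
```

```text
t 10.9 tcp [460.245  85.039  85.369] F [-0.086 -0.002 -2.469] T [-0.052  0.128 -0.012]
tool z yaw -0.06005269579230058 R [[0.06, -0.0014, -0.9982], [0.9982, -0.0002, 0.06], [-0.0003, -1.0, 0.0014]]
tcp in press (H) [-101.923    0.032  -16.631]
pin origin in press [-62.897  -0.081   2.015] tip [-4.397 -0.26   1.935]
```

Call:
move_arm:
  offset:
    - [0,0.08,0]
    - [0,0.08,0]
    - [0,0,0]
  delta_rot:
    - [0,0,0]
    - [0,0,0]
    - [0,0,0]

```text
time: 11.2
tcp_pos: [460.7, 85.1, 82.9]
tool_rot: [0.515, -0.515, -0.485, 0.485]
force: [0.6, -0.5, -3.2]
width: 0.153
```

Call:
move_arm:
  offset:
    - [0,0.05,0]
    - [0,0.05,0]
    - [0,0,0]
  delta_rot:
    - [0,0,0]
    - [0,0,0]
    - [0,0,0]

```text
time: 11.5
tcp_pos: [460.7, 85.1, 81.0]
tool_rot: [0.515, -0.515, -0.485, 0.485]
force: [0.4, -1.0, -1.6]
width: 0.156
```

Call:
move_arm:
  offset:
    - [0,0.05,0]
    - [0,0.05,0]
    - [0,0,0]
  delta_rot:
    - [0,0,0]
    - [0,0,0]
    - [0,0,0]

```text
time: 11.8
tcp_pos: [460.7, 85.0, 78.9]
tool_rot: [0.515, -0.515, -0.485, 0.485]
force: [0.1, 0.3, -1.7]
width: 0.159
```

Call:
move_arm:
  offset:
    - [0,0.05,0]
    - [0,0,0]
  delta_rot:
    - [0,0,0]
    - [0,0,0]

```text
time: 12.0
tcp_pos: [460.7, 85.1, 78.0]
tool_rot: [0.515, -0.515, -0.485, 0.485]
force: [-0.1, 0.1, -2.9]
width: 0.155
```

Call:
move_arm:
  offset:
    - [0,0.05,0]
    - [0,0,0]
  delta_rot:
    - [0,0,0]
    - [0,0,0]

```text
time: 12.2
tcp_pos: [460.7, 85.0, 77.0]
tool_rot: [0.515, -0.515, -0.485, 0.485]
force: [0.6, 0.9, -2.6]
width: 0.158
```

Call:
move_arm:
  offset:
    - [0,0.05,0]
    - [0,0,0]
  delta_rot:
    - [0,0,0]
    - [0,0,0]

```text
time: 12.4
tcp_pos: [460.7, 85.0, 76.0]
tool_rot: [0.515, -0.515, -0.485, 0.485]
force: [0.8, -0.7, -2.0]
width: 0.152
```

Call:
move_arm:
  offset:
    - [0,0.05,0]
    - [0,0,0]
  delta_rot:
    - [0,0,0]
    - [0,0,0]

```text
time: 12.6
tcp_pos: [460.7, 85.1, 75.0]
tool_rot: [0.515, -0.515, -0.485, 0.485]
force: [-0.2, 0.2, -2.8]
width: 0.154
```

```bash
python3 where.py; python3 look.py s4 side
python3 - <<'E'
import cv2
a=cv2.imread("pics/s4.png")[190:260,290:390]
cv2.imwrite("pics/s4c.png",cv2.resize(a,None,fx=7.5,fy=7.5,interpolation=cv2.INTER_CUBIC))
E
```

```text
t 12.6 tcp [460.669  85.057  74.953] F [-0.176  0.159 -2.764] T [ 0.002  0.046 -0.038]
tool z yaw -0.06016069671663902 R [[0.0601, -0.0002, -0.9982], [0.9982, -0.0, 0.0601], [-0.0001, -1.0, 0.0002]]
tcp in press (H) [-101.5      0.075  -27.047]
pin origin in press [-62.496  -0.048  -8.355] tip [-3.996 -0.232 -8.368]
[460.7  85.1  75. ] 12.6 0.1538110526295164 [-0.2  0.2 -2.8]
```

View pics/s4c.png

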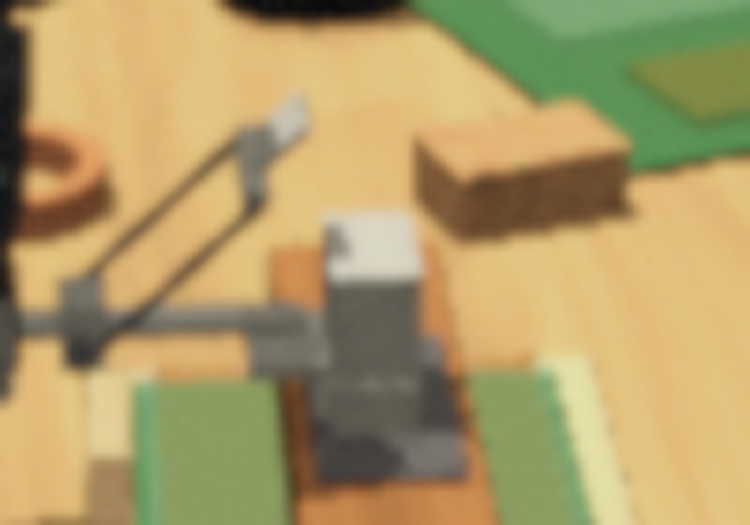

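Call:
move_arm:
  offset:
    - [0,0.05,0]
    - [0,0,0]
  delta_rot:
    - [0,0,0]
    - [0,0,0]

```text
time: 12.85
tcp_pos: [460.7, 85.0, 74.0]
tool_rot: [0.515, -0.515, -0.485, 0.485]
force: [-0.5, -0.3, -1.8]
width: 0.154
```

Call:
move_arm:
  offset:
    - [0,0.05,0]
    - [0,0,0]
  delta_rot:
    - [0,0,0]
    - [0,0,0]

```text
time: 13.05
tcp_pos: [460.9, 85.1, 73.3]
tool_rot: [-0.515, 0.515, 0.485, -0.485]
force: [-1.8, -0.2, 1.4]
width: 0.155
```

Call:
move_arm:
  offset:
    - [0,-0.36,0]
    - [0,0,0]
    - [0,0,0]
  delta_rot:
    - [0,0,0]
    - [0,0,0]
    - [0,0,0]

```text
time: 13.35
tcp_pos: [460.8, 85.1, 80.5]
tool_rot: [-0.515, 0.515, 0.485, -0.485]
force: [-0.4, 1.1, -1.8]
width: 0.155
```

Call:
move_arm:
  offset:
    - [0,0,-0.1]
    - [0,0,-0.1]
    - [0,0,0]
  delta_rot:
    - [0,0,0]
    - [0,0,0]
    - [0,0,0]

```text
time: 13.65
tcp_pos: [465.0, 84.8, 80.2]
tool_rot: [0.515, -0.515, -0.485, 0.485]
force: [-0.0, -0.7, -1.4]
width: 0.156
```

```bash
python3 where.py
```

```text
t 13.65 tcp [464.957  84.794  80.166] F [-0.037 -0.729 -1.448] T [-0.017  0.064 -0.004]
tool z yaw -0.06030920721564357 R [[0.0603, -0.0001, -0.9982], [0.9982, 0.0, 0.0603], [-0.0, -1.0, 0.0001]]
tcp in press (H) [-97.204   0.057 -21.834]
pin origin in press [-58.202  -0.072  -3.138] tip [ 0.297 -0.266 -3.144]
```

Call:
move_arm:
  offset:
    - [0,0,-0.05]
    - [0,0,-0.05]
    - [0,0,0]
  delta_rot:
    - [0,0,0]
    - [0,0,0]
    - [0,0,0]

```text
time: 13.95
tcp_pos: [466.8, 84.7, 80.3]
tool_rot: [0.515, -0.515, -0.485, 0.485]
force: [0.5, 0.2, -1.2]
width: 0.156
```

Call:
move_arm:
  offset:
    - [0,0,-0.05]
    - [0,0,-0.05]
    - [0,0,0]
  delta_rot:
    - [0,0,0]
    - [0,0,0]
    - [0,0,0]

```text
time: 14.25
tcp_pos: [468.8, 84.6, 80.3]
tool_rot: [-0.515, 0.515, 0.485, -0.485]
force: [-0.5, -0.5, -2.1]
width: 0.154
```

Call:
move_arm:
  offset:
    - [0,0,-0.05]
    - [0,0,-0.05]
    - [0,0,0]
  delta_rot:
    - [0,0,0]
    - [0,0,0]
    - [0,0,0]

```text
time: 14.55
tcp_pos: [470.8, 84.4, 80.3]
tool_rot: [-0.515, 0.515, 0.485, -0.485]
force: [-0.0, 0.4, -2.6]
width: 0.158
```

Call:
move_arm:
  offset:
    - [0,0,-0.05]
    - [0,0,-0.05]
    - [0,0,0]
  delta_rot:
    - [0,0,0]
    - [0,0,0]
    - [0,0,0]

```text
time: 14.85
tcp_pos: [472.8, 84.3, 80.3]
tool_rot: [-0.515, 0.515, 0.485, -0.485]
force: [-0.3, 0.2, -2.0]
width: 0.156
```

```bash
python3 where.py; python3 look.py s5 side
python3 - <<'E'
import cv2
a=cv2.imread("pics/s5.png")[190:260,290:390]
cv2.imwrite("pics/s5c.png",cv2.resize(a,None,fx=7.5,fy=7.5,interpolation=cv2.INTER_CUBIC))
E
```

```text
t 14.85 tcp [472.839  84.329  80.28 ] F [-0.26   0.183 -1.951] T [-0.021  0.092 -0.024]
tool z yaw -0.06022068006106405 R [[0.0602, 0.0, -0.9982], [0.9982, 0.0, 0.0602], [0.0, -1.0, -0.0]]
tcp in press (H) [-89.308   0.041 -21.72 ]
pin origin in press [-50.309  -0.085  -3.018] tip [ 8.191 -0.273 -3.016]
[472.8  84.3  80.3] 14.85 0.1559459362090057 [-0.3  0.2 -2. ]
```

View pics/s5c.png

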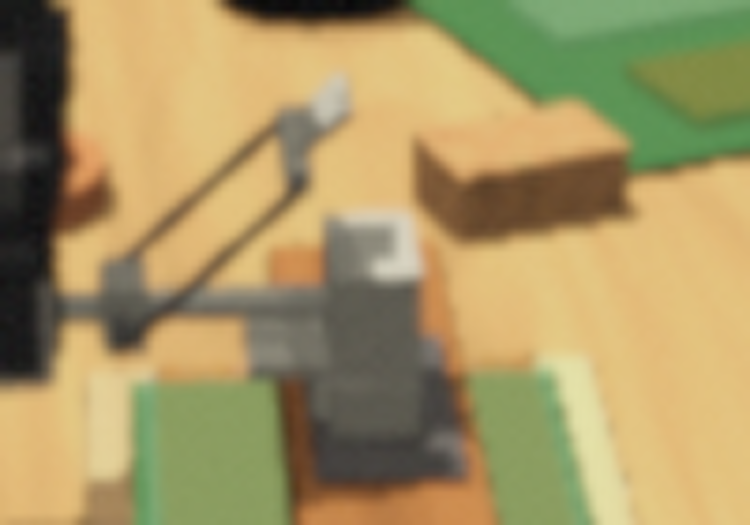

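Call:
move_arm:
  offset:
    - [0,0,-0.1]
    - [0,0,-0.1]
    - [0,0,-0.1]
    - [0,0,-0.1]
    - [0,0,0]
  delta_rot:
    - [0,0,0]
    - [0,0,0]
    - [0,0,0]
    - [0,0,0]
    - [0,0,0]

```text
time: 15.4
tcp_pos: [480.9, 83.8, 80.2]
tool_rot: [-0.515, 0.515, 0.485, -0.485]
force: [1.0, -0.6, -2.2]
width: 0.153
```

Call:
move_arm:
  offset:
    - [0,0,-0.1]
    - [0,0,-0.1]
    - [0,0,-0.1]
    - [0,0,-0.1]
    - [0,0,0]
  delta_rot:
    - [0,0,0]
    - [0,0,0]
    - [0,0,0]
    - [0,0,0]
    - [0,0,0]

```text
time: 15.9
tcp_pos: [488.9, 83.4, 80.3]
tool_rot: [-0.515, 0.515, 0.485, -0.485]
force: [0.4, -0.2, -1.6]
width: 0.153
```

```bash
python3 where.py
```

```text
t 15.9 tcp [488.92   83.367  80.282] F [ 0.353 -0.222 -1.602] T [ 0.025  0.099 -0.024]
tool z yaw -0.060201534523132455 R [[0.0602, 0.0001, -0.9982], [0.9982, 0.0, 0.0602], [0.0, -1.0, -0.0001]]
tcp in press (H) [-73.198  -0.003 -21.718]
pin origin in press [-34.201  -0.129  -3.014] tip [24.299 -0.316 -3.008]
```

Call:
move_arm:
  offset:
    - [0,0,-0.1]
    - [0,0,-0.1]
    - [0,0,-0.1]
    - [0,0,0]
  delta_rot:
    - [0,0,0]
    - [0,0,0]
    - [0,0,0]
    - [0,0,0]

```text
time: 16.3
tcp_pos: [494.9, 83.0, 80.3]
tool_rot: [-0.515, 0.515, 0.485, -0.485]
force: [-0.4, 0.2, -2.5]
width: 0.159
```

Call:
move_arm:
  offset:
    - [0,0,-0.05]
    - [0,0,-0.05]
    - [0,0,-0.05]
    - [0,0,-0.05]
    - [0,0,0]
  delta_rot:
    - [0,0,0]
    - [0,0,0]
    - [0,0,0]
    - [0,0,0]
    - [0,0,0]

```text
time: 16.8
tcp_pos: [498.8, 82.8, 80.3]
tool_rot: [-0.515, 0.515, 0.485, -0.485]
force: [0.4, -1.2, -2.2]
width: 0.156
```

Call:
move_arm:
  offset:
    - [0,0,-0.05]
    - [0,0,-0.05]
    - [0,0,-0.05]
    - [0,0,-0.05]
    - [0,0,0]
  delta_rot:
    - [0,0,0]
    - [0,0,0]
    - [0,0,0]
    - [0,0,0]
    - [0,0,0]

```text
time: 17.3
tcp_pos: [502.8, 82.5, 80.3]
tool_rot: [0.515, -0.515, -0.485, 0.485]
force: [-0.1, -0.4, -2.0]
width: 0.154
```

Call:
move_arm:
  offset:
    - [0,0,-0.05]
    - [0,0,-0.05]
    - [0,0,-0.05]
    - [0,0,-0.05]
    - [0,0,0]
  delta_rot:
    - [0,0,0]
    - [0,0,0]
    - [0,0,0]
    - [0,0,0]
    - [0,0,0]

```text
time: 17.8
tcp_pos: [506.8, 82.3, 80.2]
tool_rot: [-0.515, 0.515, 0.485, -0.485]
force: [-0.2, 0.1, -2.2]
width: 0.154
```

Call:
move_arm:
  offset:
    - [0,0,-0.05]
    - [0,0,-0.05]
    - [0,0,-0.05]
    - [0,0,-0.05]
    - [0,0,0]
  delta_rot:
    - [0,0,0]
    - [0,0,0]
    - [0,0,0]
    - [0,0,0]
    - [0,0,0]

```text
time: 18.3
tcp_pos: [510.8, 82.0, 80.3]
tool_rot: [-0.515, 0.515, 0.485, -0.485]
force: [-0.0, 0.2, -2.7]
width: 0.157
```

```bash
python3 where.py
```

```text
t 18.3 tcp [510.778  82.042  80.285] F [-0.042  0.236 -2.721] T [-0.008  0.123 -0.015]
tool z yaw -0.06019023002874777 R [[0.0602, 0.0001, -0.9982], [0.9982, -0.0, 0.0602], [-0.0, -1.0, -0.0001]]
tcp in press (H) [-51.301  -0.081 -21.715]
pin origin in press [-12.303  -0.205  -3.011] tip [46.197 -0.392 -3.006]
```

Call:
move_arm:
  offset:
    - [0,0,-0.05]
    - [0,0,-0.05]
    - [0,0,-0.05]
    - [0,0,-0.05]
    - [0,0,0]
  delta_rot:
    - [0,0,0]
    - [0,0,0]
    - [0,0,0]
    - [0,0,0]
    - [0,0,0]

```text
time: 18.8
tcp_pos: [514.8, 81.8, 80.3]
tool_rot: [-0.515, 0.515, 0.485, -0.485]
force: [-0.2, 0.7, -2.5]
width: 0.155
```

Call:
move_arm:
  offset:
    - [0,0,-0.05]
    - [0,0,-0.05]
    - [0,0,-0.05]
    - [0,0,-0.05]
    - [0,0,0]
  delta_rot:
    - [0,0,0]
    - [0,0,0]
    - [0,0,0]
    - [0,0,0]
    - [0,0,0]

```text
time: 19.3
tcp_pos: [518.8, 81.6, 80.3]
tool_rot: [-0.515, 0.515, 0.485, -0.485]
force: [-0.3, 0.1, -1.8]
width: 0.152
```

Call:
move_arm:
  offset:
    - [0,0,-0.05]
    - [0,0,-0.05]
    - [0,0,0]
  delta_rot:
    - [0,0,0]
    - [0,0,0]
    - [0,0,0]

```text
time: 19.6
tcp_pos: [520.7, 81.4, 80.3]
tool_rot: [-0.515, 0.515, 0.485, -0.485]
force: [0.4, 0.4, -1.8]
width: 0.156
```

Call:
move_arm:
  offset:
    - [0,0,-0.05]
    - [0,0,0]
  delta_rot:
    - [0,0,0]
    - [0,0,0]

```text
time: 19.8
tcp_pos: [521.7, 81.4, 80.3]
tool_rot: [-0.515, 0.515, 0.485, -0.485]
force: [-0.2, 0.3, -1.7]
width: 0.154
```

Call:
move_arm:
  offset:
    - [0,0,-0.05]
    - [0,0,0]
  delta_rot:
    - [0,0,0]
    - [0,0,0]

```text
time: 20.0
tcp_pos: [522.7, 81.3, 80.3]
tool_rot: [-0.515, 0.515, 0.485, -0.485]
force: [-0.3, -1.4, -2.8]
width: 0.155
```

Call:
move_arm:
  offset:
    - [0,0,-0.05]
    - [0,0,0]
  delta_rot:
    - [0,0,0]
    - [0,0,0]

```text
time: 20.2
tcp_pos: [523.7, 81.3, 80.3]
tool_rot: [-0.515, 0.515, 0.485, -0.485]
force: [-0.8, -0.8, -1.6]
width: 0.156
```

Call:
move_arm:
  offset:
    - [0,0,-0.05]
    - [0,0,0]
  delta_rot:
    - [0,0,0]
    - [0,0,0]

```text
time: 20.4
tcp_pos: [524.6, 81.2, 80.3]
tool_rot: [0.515, -0.515, -0.485, 0.485]
force: [-0.8, 0.4, -1.9]
width: 0.157
```

Call:
move_arm:
  offset:
    - [0,0,-0.05]
    - [0,0,0]
  delta_rot:
    - [0,0,0]
    - [0,0,0]

```text
time: 20.6
tcp_pos: [525.2, 81.2, 80.2]
tool_rot: [0.515, -0.515, -0.484, 0.485]
force: [-5.5, 0.3, 0.2]
width: 0.155
```

```bash
python3 where.py; python3 look.py s6 side
python3 - <<'E'
import cv2
a=cv2.imread("pics/s6.png")[190:260,290:390]
cv2.imwrite("pics/s6c.png",cv2.resize(a,None,fx=7.5,fy=7.5,interpolation=cv2.INTER_CUBIC))
E
```

```text
t 20.6 tcp [525.245  81.176  80.194] F [-5.536  0.335  0.171] T [0.024 0.848 0.004]
tool z yaw -0.06015536916346446 R [[0.0601, -0.0012, -0.9982], [0.9982, -0.0, 0.0601], [-0.0001, -1.0, 0.0012]]
tcp in press (H) [-36.808  -0.121 -21.806]
pin origin in press [ 2.214 -0.242 -3.154] tip [60.714 -0.427 -3.225]
[525.2  81.2  80.2] 20.6 0.1550504044794737 [-5.5  0.3  0.2]
```

View pics/s6c.png

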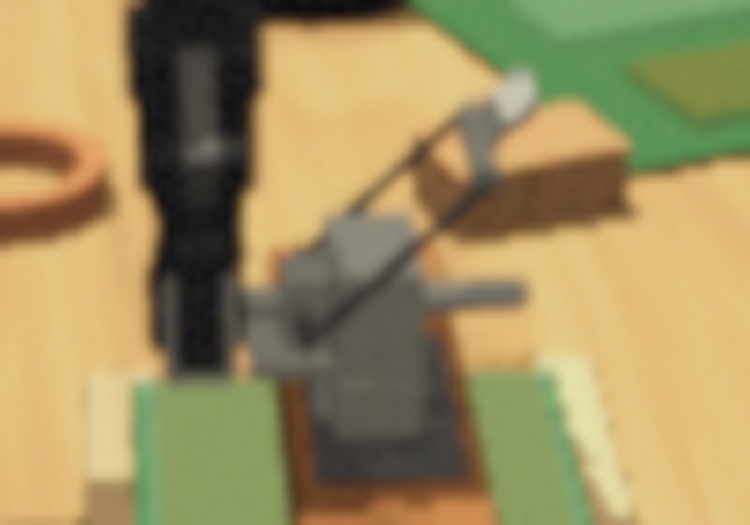

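Call:
move_arm:
  offset:
    - [0,0.03,0.01]
    - [0,0,0]
    - [0,0,0]
    - [0,0,0]
    - [0,0,0]
  delta_rot:
    - [0,0,0]
    - [0,0,0]
    - [0,0,0]
    - [0,0,0]
    - [0,0,0]
  fingers: 0.2

```text
time: 21.15
tcp_pos: [525.5, 81.2, 79.7]
tool_rot: [-0.515, 0.515, 0.485, -0.485]
force: [0.0, 0.1, 0.6]
width: 0.4
```

```bash
python3 where.py; python3 look.py w7;python3 look.py s7 side
python3 - <<'E'
import cv2
a=cv2.imread("pics/s7.png")[190:260,290:390]
cv2.imwrite("pics/s7c.png",cv2.resize(a,None,fx=7.5,fy=7.5,interpolation=cv2.INTER_CUBIC))
E
```

```text
t 21.15 tcp [525.51   81.157  79.744] F [0.001 0.074 0.575] T [ 0.009  0.008 -0.025]
tool z yaw -0.06020167391357837 R [[0.0602, 0.0002, -0.9982], [0.9982, -0.0, 0.0602], [0.0, -1.0, -0.0002]]
tcp in press (H) [-36.543  -0.125 -22.256]
pin origin in press [ 2.453 -0.25  -3.547] tip [60.953 -0.437 -3.534]
[525.5  81.2  79.7] 21.15 0.4003537755699741 [0.  0.1 0.6]
[525.5  81.1  79.7] 21.2 0.39706272037571777 [-0.5 -0.3 -0.2]
```

View pics/s7c.png

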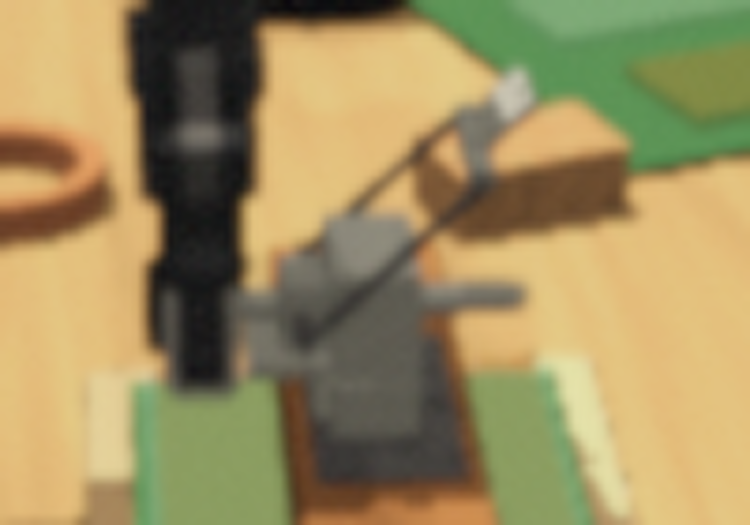

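View pics/w7.png

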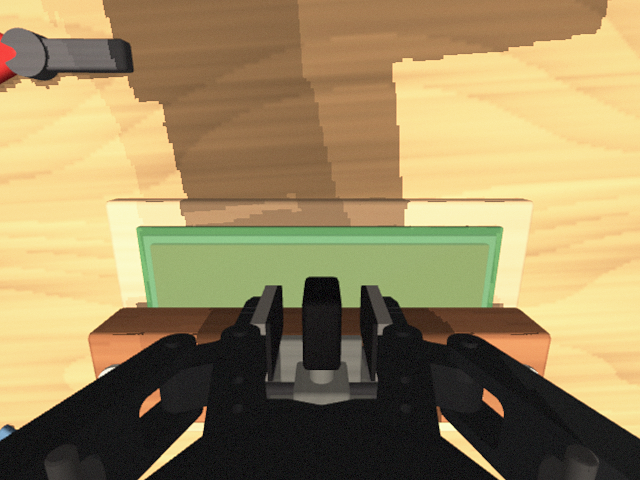

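Call:
move_arm:
  offset:
    - [0,-0.5,0]
    - [0,-1,0]
    - [0,-1,0]
    - [0,-1,0]
    - [0,-1,0]
    - [0,-1,0]
    - [0,-1,0]
    - [0,0,0]
  delta_rot:
    - [0,0,0]
    - [0,0,0]
    - [0,0,0]
    - [0,0,0]
    - [0,0,0]
    - [0,0,0]
    - [0,0,0]
    - [0,0,0]

```text
time: 22.05
tcp_pos: [526.3, 81.3, 213.0]
tool_rot: [-0.514, 0.516, 0.486, -0.483]
force: [1.0, -0.3, -0.3]
width: 0.401
```

```bash
python3 where.py; python3 look.py w8; python3 look.py s8 side;  python3 - <<'E'
import cv2
a=cv2.imread("pics/w8.png")[240:480,200:440]
cv2.imwrite("pics/w8c.png",cv2.resize(a,None,fx=2.5,fy=2.5,interpolation=cv2.INTER_CUBIC))
a=cv2.imread("pics/s8.png")[190:260,290:390]
cv2.imwrite("pics/s8c.png",cv2.resize(a,None,fx=7.5,fy=7.5,interpolation=cv2.INTER_CUBIC))
E
```

```text
t 22.05 tcp [526.337  81.269 213.029] F [ 1.031 -0.284 -0.289] T [0.015 0.006 0.001]
tool z yaw -0.06013886995888324 R [[0.0601, 0.005, -0.9982], [0.9982, 0.0004, 0.0601], [0.0007, -1.0, -0.005]]
tcp in press (H) [-35.723   0.034 111.029]
pin origin in press [  3.183  -0.102 129.924] tip [ 61.682  -0.285 130.217]
[526.3  81.3 213. ] 22.05 0.4008139192798908 [ 1.  -0.3 -0.3]
[525.8  81.2 211.2] 22.1 0.4003717790361105 [-0.2  0.7 -0.3]
```

View pics/s8c.png

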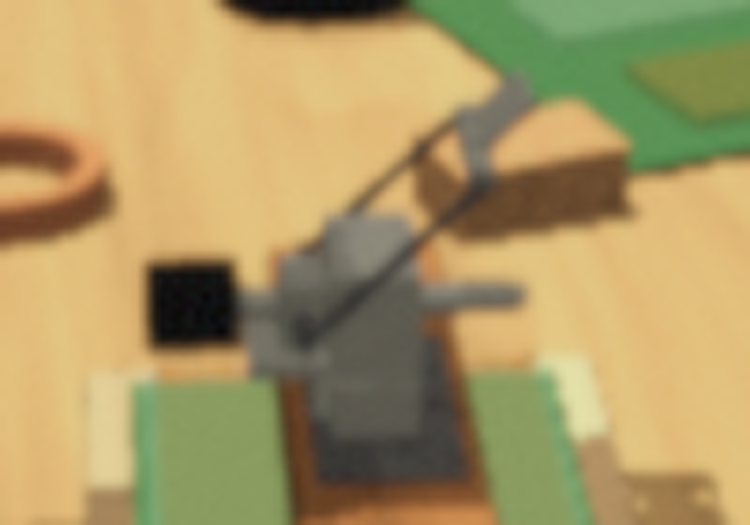

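View pics/w8c.png

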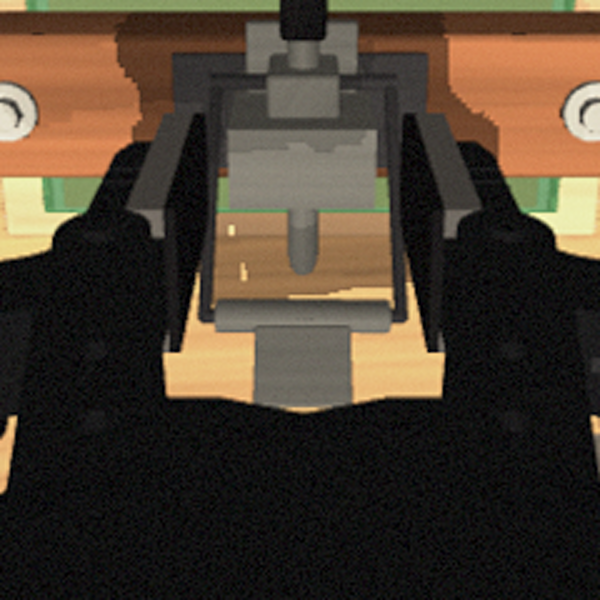

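Call:
move_arm:
  offset:
    - [0,0,0]
    - [0,0,0]
    - [0,0,0]
    - [0,0,0]
    - [0,0,0]
    - [0,0,0]
    - [0,0,0]
    - [0,0,0]
    - [0,0,0]
    - [0,0,0]
  delta_rot:
    - [-1,0,0]
    - [-1,0,0]
    - [-1,0,0]
    - [-1,0,0]
    - [-1,0,0]
    - [-1,0,0]
    - [-1,0,0]
    - [-1,0,0]
    - [-1,0,0]
    - [-0.4,0,0]
  fingers: 1

```text
time: 23.15
tcp_pos: [524.2, 81.3, 208.1]
tool_rot: [-0.29, 0.668, 0.629, -0.273]
force: [-0.5, -0.3, 0.7]
width: 0.001
```

```bash
cat > ov.py <<'E'
from h import *
import pickle,sys
O=np.array([563.6,78.8,98.2]); yw=-.06
def Pw(X,O=O):
    P=np.array([[np.cos(yw),-np.sin(yw),0],[np.sin(yw),np.cos(yw),0],[0,0,1]]); return np.atleast_2d(X)@P.T+O
def loop(th):
    c,s=np.cos(th),np.sin(th)
    L=[(0,27,0),(67,27,0),(67,-27,0),(0,-27,0),(72,-13,4.5),(97,-13,4.5),(97,13,4.5),(72,13,4.5),(84,0,4.5)]
    return np.array([(-8+c*a-s*b,y,s*a+c*b) for a,y,b in L])
def draw(t,th,x0,y0,x1,y1,k):
    p=pickle.load(open(t+".pkl","rb")); im=p["img"][y0:y1,x0:x1,::-1]; im=cv2.resize(im,None,fx=k,fy=k,interpolation=cv2.INTER_CUBIC)
    g=lambda X:((proj(p,Pw(X))-[x0,y0]+.5)*k).round().astype(int)
    a=g(loop(th)); cv2.polylines(im,[a[:4]],False,(0,0,255),1); cv2.polylines(im,[a[4:8]],True,(0,255,255),1)
    b=g([(0,0,0),(58.5,0,0),(0,11,11),(0,-11,11),(-53,0,13)])
    for q in b: cv2.circle(im,tuple(int(i) for i in q),2,(255,0,255),-1)
    cv2.imwrite(f"pics/{t}o.png",im); print(g(loop(th))[8]/k+[x0,y0])
E
python3 -c "
from ov import *
draw('s8',.75,290,190,390,260,7.5); draw('w8',.75,200,240,440,480,2.5)"; python3 where.py
```

```text
[357.73333333 203.73333333]
[320.8 388. ]
t 23.15 tcp [524.228  81.343 208.108] F [-0.497 -0.265  0.672] T [0.003 0.362 0.026]
tool z yaw -0.05924667010488637 R [[0.0592, 0.682, -0.729], [0.9982, -0.0404, 0.0432], [0.0, -0.7303, -0.6832]]
tcp in press (H) [-37.833  -0.013 106.108]
pin origin in press [-22.127  -0.049 146.407] tip [ 20.594  -0.145 186.372]
```

View pics/s8o.png

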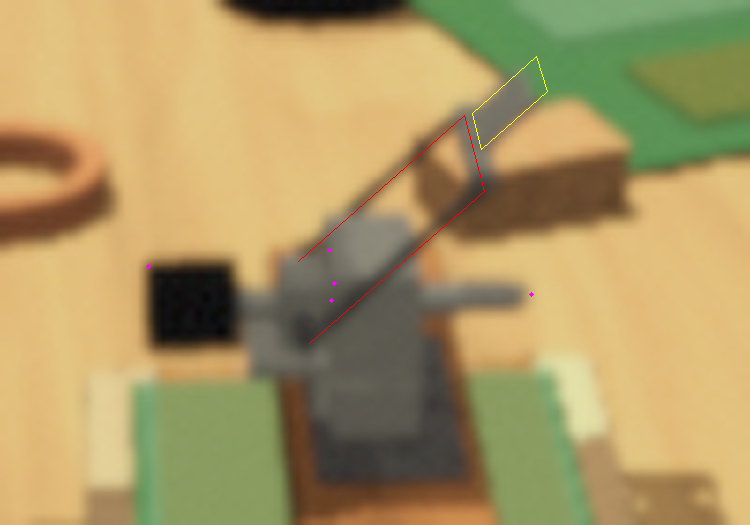

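View pics/w8o.png

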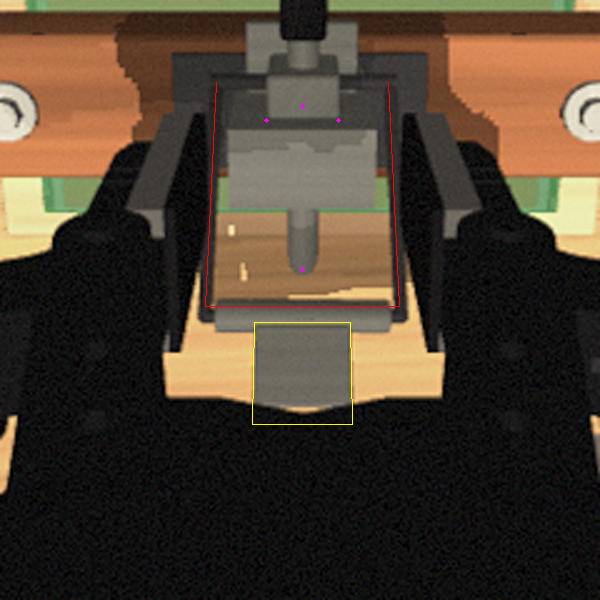

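Call:
move_arm:
  offset:
    - [0,0.8,-0.4]
    - [0,1,-0.4]
    - [0,1,-0.4]
    - [0,1,-0.4]
    - [0,0,0]
    - [0,0,0]
  delta_rot:
    - [0,0,0]
    - [0,0,0]
    - [0,0,0]
    - [0,0,0]
    - [0,0,0]
    - [0,0,0]

```text
time: 23.75
tcp_pos: [599.9, 76.6, 174.9]
tool_rot: [-0.29, 0.668, 0.628, -0.274]
force: [-1.2, -0.3, -0.7]
width: -0.001
```

```bash
cat > rel.py <<'E'
from ov import *
np.set_printoptions(precision=2,suppress=True)
s,R=st(); P=np.array([[np.cos(yw),-np.sin(yw),0],[np.sin(yw),np.cos(yw),0],[0,0,1]])
v=P.T@(s['tcp_pos']-O)+[8,0,0]; ph=np.arctan2(R[0,1],-R[2,1])
print("t",s['time'],"tilt",ph,"rel pivot",v,"polar r",np.hypot(v[0],v[2]),"loop-frame at tilt", v[0]*np.cos(ph)+v[2]*np.sin(ph), -v[0]*np.sin(ph)+v[2]*np.cos(ph),"F",s['force'],"normal F",-s['force']@R[:,1])
E
python3 rel.py; python3 look.py s9 side; python3 -c "
from ov import *
draw('s9',.75,270,170,400,260,6)"
```

```text
t 23.75 tilt 0.7489055805321433 rel pivot [44.33 -0.07 76.71] polar r 88.59742450383298 loop-frame at tilt 84.69622667416056 26.00101567000028 F [-1.21 -0.3  -0.74] normal F 0.26672193372068437
[599.9  76.6 174.9] 23.75 -0.0008399234079226728 [-1.2 -0.3 -0.7]
[357.66666667 203.66666667]
```

View pics/s9o.png

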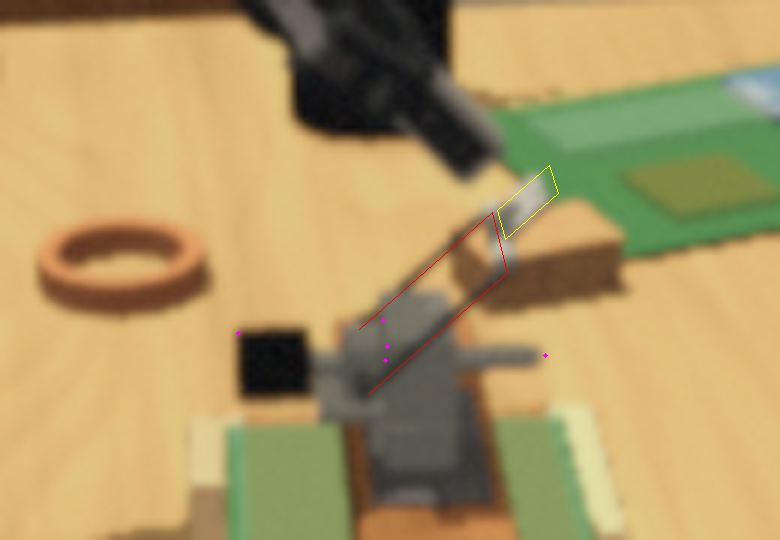

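Call:
move_arm:
  offset:
    - [0,0.6,0]
    - [0,0.3,0]
    - [0,0.15,0]
    - [0,0.1,0]
    - [0,0,0]
  delta_rot:
    - [0,0,0]
    - [0,0,0]
    - [0,0,0]
    - [0,0,0]
    - [0,0,0]

```text
time: 24.3
tcp_pos: [616.1, 75.7, 159.3]
tool_rot: [-0.29, 0.668, 0.629, -0.273]
force: [-1.2, 0.2, 0.7]
width: -0.0
```

```bash
python3 rel.py; python3 look.py s10 side; python3 -c "
from ov import *
draw('s10',.7,270,170,400,260,6)"
```

```text
t 24.3 tilt 0.7510390912168339 rel pivot [60.64  0.07 61.08] polar r 86.0651706075981 loop-frame at tilt 86.0030654043928 3.2689956810472225 F [-1.23  0.19  0.66] normal F 1.3266005326402535
[616.1  75.7 159.3] 24.3 -0.0004305967213074036 [-1.2  0.2  0.7]
[359. 205.]
```

View pics/s10o.png

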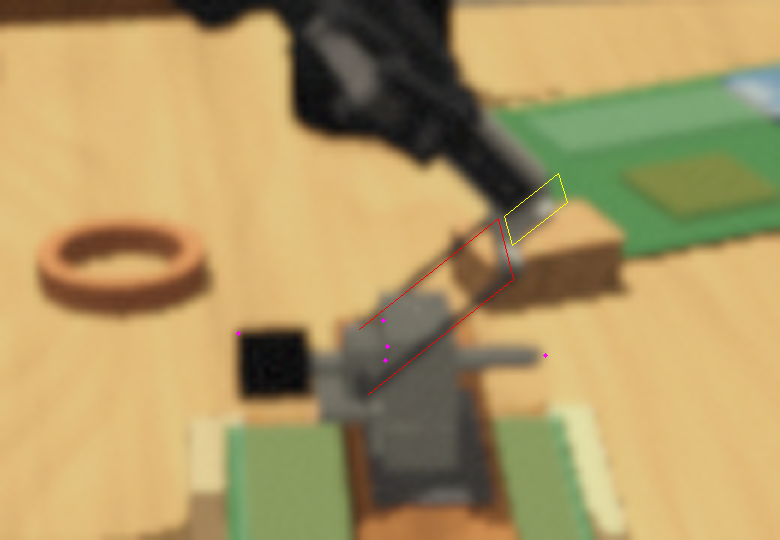

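Call:
move_arm:
  offset:
    - [0,0.19,0.06]
    - [0,0.19,0]
    - [0,0.18,0]
    - [0,0.18,0]
    - [0,0.17,-0.01]
    - [0,0.17,-0.01]
    - [0,0.17,-0.01]
    - [0,0.17,-0.01]
    - [0,0,0]
  delta_rot:
    - [0.5,0,0]
    - [0.5,0,0]
    - [0.5,0,0]
    - [0.5,0,0]
    - [0.5,0,0]
    - [0.5,0,0]
    - [0.5,0,0]
    - [0.5,0,0]
    - [0,0,0]

```text
time: 25.25
tcp_pos: [632.8, 74.7, 136.0]
tool_rot: [-0.393, 0.613, 0.577, -0.37]
force: [-0.4, -0.0, -0.3]
width: 0.001
```

```bash
python3 rel.py; python3 look.py s11 side; python3 -c "
from ov import *
draw('s11',.43,270,170,400,260,6)"
```

```text
t 25.25 tilt 0.4313039258738262 rel pivot [77.33  0.04 37.8 ] polar r 86.07147307011556 loop-frame at tilt 86.04800410025001 2.0098424871078464 F [-0.35 -0.01 -0.26] normal F -0.09427772104858372
[632.8  74.7 136. ] 25.25 0.0012219164638958104 [-0.4 -0.  -0.3]
[365.         212.66666667]
```

View pics/s11o.png

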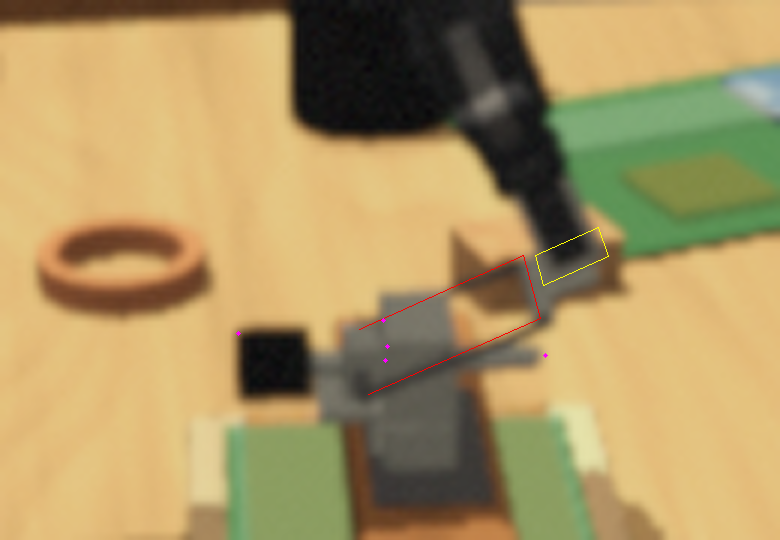

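Call:
move_arm:
  offset:
    - [0,0.17,0.05]
    - [0,0.17,0]
    - [0,0.17,0]
    - [0,0.17,0]
    - [0,0.17,-0.01]
    - [0,0.17,-0.01]
    - [0,0,0]
  delta_rot:
    - [0.5,0,0]
    - [0.5,0,0]
    - [0.5,0,0]
    - [0.5,0,0]
    - [0.5,0,0]
    - [0.5,0,0]
    - [0,0,0]

```text
time: 26.0
tcp_pos: [638.6, 74.3, 116.0]
tool_rot: [-0.463, 0.562, 0.529, -0.436]
force: [-0.9, -0.5, 0.7]
width: -0.0
```

```bash
python3 rel.py; python3 look.py s12 side; python3 -c "
from ov import *
draw('s12',.18,270,170,400,260,6)"
```

```text
t 26.0 tilt 0.19181539812891346 rel pivot [83.15 -0.03 17.76] polar r 85.0199062377826 loop-frame at tilt 85.00523260234762 1.579521098980429 F [-0.92 -0.46  0.75] normal F 0.9034225590270389
[638.6  74.3 116. ] 26.0 -0.00010107549138188003 [-0.9 -0.5  0.7]
[368.         220.83333333]
```

View pics/s12o.png

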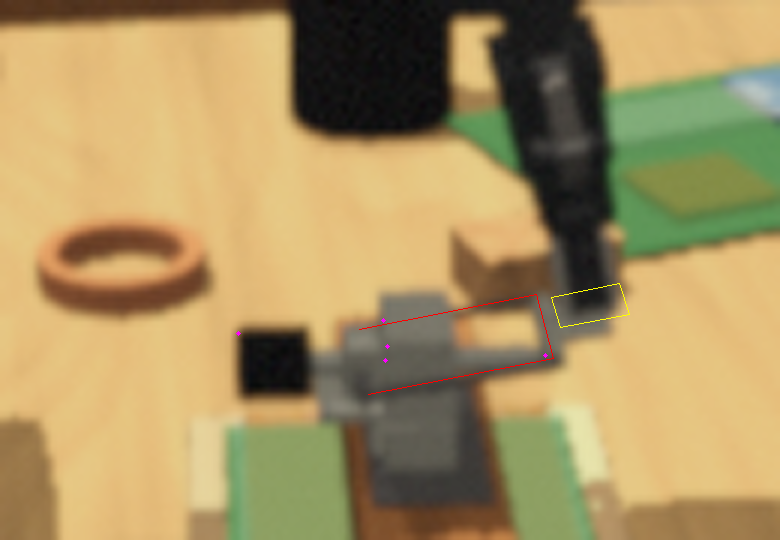

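Call:
move_arm:
  offset:
    - [0,0.13,0]
    - [0,0.13,0]
    - [0,0.13,0]
    - [0,0,0]
  delta_rot:
    - [0.4,0,0]
    - [0.4,0,0]
    - [0.4,0,0]
    - [0,0,0]

```text
time: 26.45
tcp_pos: [639.8, 74.3, 108.5]
tool_rot: [-0.489, 0.539, 0.508, -0.461]
force: [-0.3, -0.4, 0.9]
width: -0.0
```

```bash
python3 rel.py
```

```text
t 26.45 tilt 0.09697242996793344 rel pivot [84.35  0.04 10.33] polar r 84.97972987988211 loop-frame at tilt 84.95346570037171 2.1126182697061573 F [-0.31 -0.36  0.86] normal F 0.8858911150682851
```

Call:
move_arm:
  offset:
    - [0,0.1,0]
    - [0,0.1,0]
    - [0,0,0]
  delta_rot:
    - [0.3,0,0]
    - [0.3,0,0]
    - [0,0,0]

```text
time: 26.75
tcp_pos: [640.2, 74.2, 104.3]
tool_rot: [-0.503, 0.527, 0.496, -0.473]
force: [0.8, 0.6, 0.7]
width: 0.0
```

```bash
python3 rel.py
```

```text
t 26.75 tilt 0.04713611151103634 rel pivot [84.69  0.02  6.09] polar r 84.91275599458645 loop-frame at tilt 84.88704135131256 2.0895791960893964 F [0.75 0.62 0.73] normal F 0.692360482452918
```

```bash
python3 look.py s13 side; python3 -c "
from ov import *
draw('s13',.03,300,190,390,250,8.5)"
```

```text
[640.2  74.2 104.3] 26.75 4.3226486785831434e-05 [0.8 0.6 0.7]
[368.82352941 226.        ]
```

View pics/s13o.png

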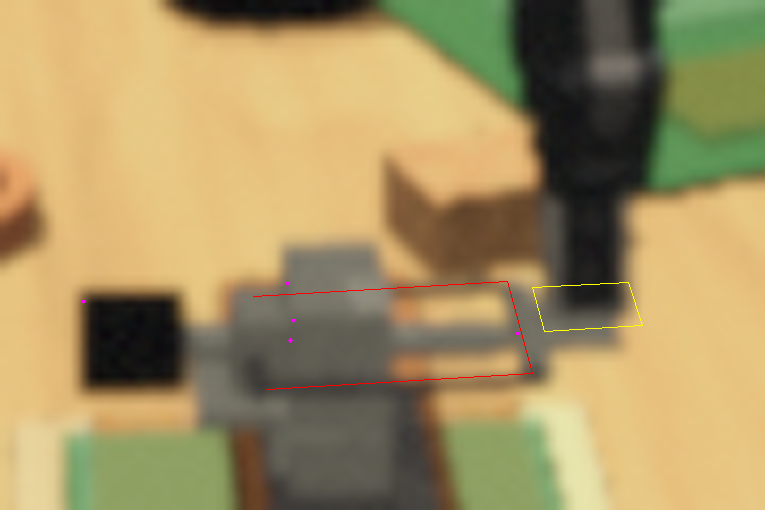

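Call:
move_arm:
  offset:
    - [0,0.08,0]
    - [0,0.08,0]
    - [0,0,0]
  delta_rot:
    - [0.25,0,0]
    - [0.25,0,0]
    - [0,0,0]

```text
time: 27.1
tcp_pos: [640.2, 74.2, 100.9]
tool_rot: [-0.513, 0.516, 0.486, -0.483]
force: [-0.5, 0.8, 1.7]
width: -0.003
```

Call:
move_arm:
  offset:
    - [0,0.08,0]
    - [0,0.08,0]
    - [0,0,0]
  delta_rot:
    - [0.25,0,0]
    - [0.25,0,0]
    - [0,0,0]

```text
time: 27.4
tcp_pos: [640.1, 74.2, 97.5]
tool_rot: [0.523, -0.506, -0.476, 0.493]
force: [-0.7, -0.9, 0.4]
width: -0.002
```

```bash
python3 rel.py
```

```text
t 27.4 tilt -0.033870827097046204 rel pivot [84.64 -0.   -0.73] polar r 84.64034127183439 loop-frame at tilt 84.6134629753716 2.1328980116286664 F [-0.65 -0.92  0.38] normal F 0.36395552322576336
```

```bash
python3 look.py s14 side; python3 -c "
from ov import *
draw('s14',-.06,300,190,390,250,8.5)"
```

```text
[640.1  74.2  97.5] 27.4 -0.0016648133223517792 [-0.7 -0.9  0.4]
[368.82352941 229.17647059]
```

View pics/s14o.png

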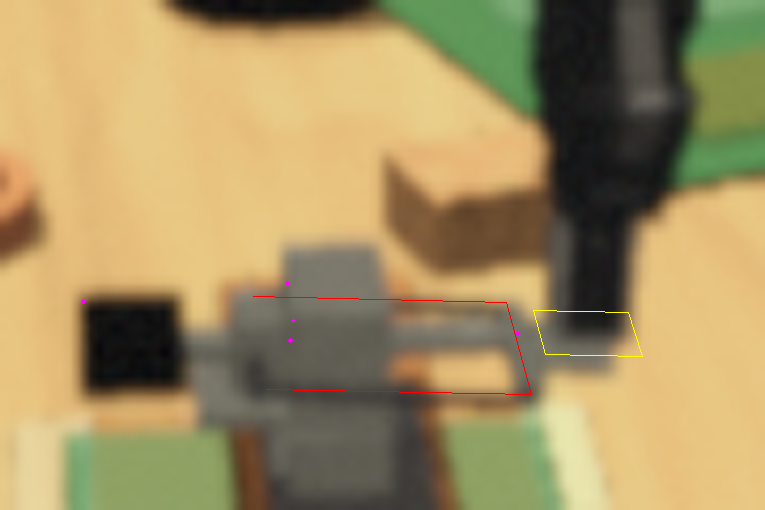

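Call:
move_arm:
  offset:
    - [0,0.08,0]
    - [0,0.08,0]
    - [0,0,0]
  delta_rot:
    - [0.25,0,0]
    - [0.25,0,0]
    - [0,0,0]

```text
time: 27.75
tcp_pos: [640.1, 74.2, 94.5]
tool_rot: [0.533, -0.496, -0.467, 0.502]
force: [-0.4, -0.6, 0.8]
width: 0.002
```

```bash
python3 rel.py
```

```text
t 27.75 tilt -0.07327806287822654 rel pivot [84.66 -0.01 -3.65] polar r 84.73817347615531 loop-frame at tilt 84.69958242229362 2.5571041363386535 F [-0.41 -0.64  0.8 ] normal F 0.7740959297216911
```

Call:
move_arm:
  offset:
    - [0,0.08,0]
    - [0,0.08,0]
    - [0,0,0]
  delta_rot:
    - [0.25,0,0]
    - [0.25,0,0]
    - [0,0,0]

```text
time: 28.05
tcp_pos: [639.8, 74.2, 91.3]
tool_rot: [0.543, -0.485, -0.456, 0.511]
force: [0.8, -0.2, 1.3]
width: -0.001
```

```bash
python3 rel.py; python3 look.py s15 side; python3 -c "
from ov import *
draw('s15',-.14,300,190,390,250,8.5)"
```

```text
t 28.05 tilt -0.11331175198545475 rel pivot [84.36 -0.03 -6.91] polar r 84.6418855961148 loop-frame at tilt 84.59955751036553 2.6765026277106827 F [ 0.78 -0.17  1.35] normal F 1.4298030376338768
[639.8  74.2  91.3] 28.05 -0.001243080300031172 [ 0.8 -0.2  1.3]
[368.58823529 231.88235294]
```

View pics/s15o.png

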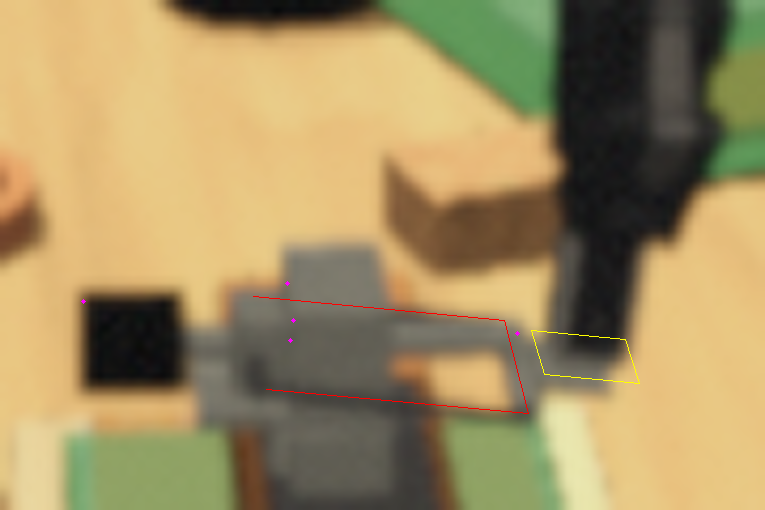

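Call:
move_arm:
  offset:
    - [0,-0.2,0]
    - [0,-0.5,0]
    - [0,-1,0]
    - [0,-1,0]
    - [0,0,0]
  delta_rot:
    - [0,0,0]
    - [0,0,0]
    - [0,0,0]
    - [0,0,0]
    - [0,0,0]

```text
time: 28.6
tcp_pos: [647.2, 74.0, 149.2]
tool_rot: [0.542, -0.487, -0.458, 0.51]
force: [-0.4, -0.2, 0.9]
width: 0.002
```

```bash
python3 rel.py; python3 look.py s16 side; python3 -c "
from ov import *
draw('s16',-.08,300,190,390,250,8.5)"
```

```text
t 28.6 tilt -0.10616779594026826 rel pivot [91.7   0.18 51.02] polar r 104.93829605337886 loop-frame at tilt 85.77962831737888 60.44750900011449 F [-0.44 -0.21  0.86] normal F 0.8131202154563748
[647.2  74.  149.2] 28.6 0.0017509227299008976 [-0.4 -0.2  0.9]
[368.82352941 229.88235294]
```

View pics/s16o.png

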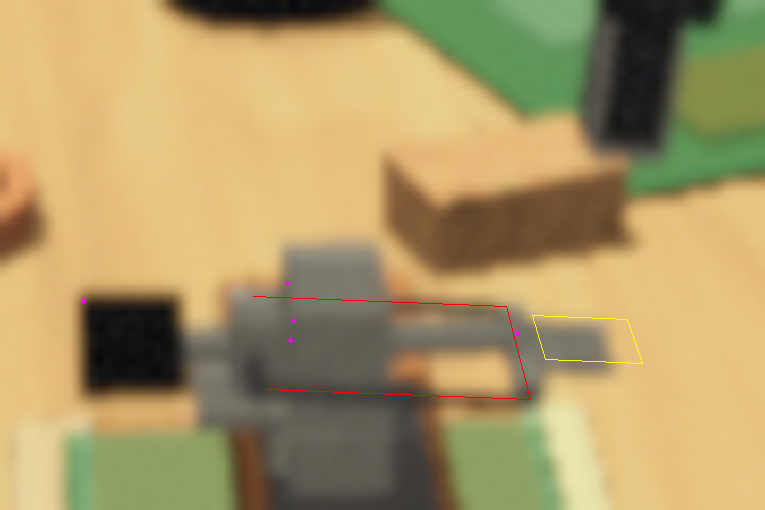

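Call:
move_arm:
  offset:
    - [0,-1,0.5]
    - [0,-1,1]
    - [0,-1,1]
    - [0,-0.5,1]
    - [0,0,1]
    - [0,0,1]
    - [0,0,0]
    - [0,0,0]
  delta_rot:
    - [-0.6,0,0]
    - [-0.7,0,0]
    - [0,0,0]
    - [0,0,0]
    - [0,0,0]
    - [0,0,0]
    - [0,0,0]
    - [0,0,0]
  fingers: -0.5

```text
time: 29.45
tcp_pos: [539.8, 80.3, 218.0]
tool_rot: [0.517, -0.513, -0.483, 0.487]
force: [0.7, 0.0, 0.0]
width: 0.749
```

```bash
python3 look.py w17; python3 look.py s17 side; python3 -c "
from ov import *
draw('s17',-.08,300,190,390,250,8.5); draw('w17',-.08,170,200,470,440,2.6)"; python3 where.py
```

```text
[539.8  80.3 218. ] 29.45 0.7493024209168704 [0.7 0.  0. ]
[540.2  80.3 218. ] 29.5 0.7521401554691054 [-0.8  0.  -0.6]
[368.82352941 229.88235294]
[321.15384615 349.61538462]
t 29.55 tcp [540.269  80.217 217.857] F [ 0.234 -1.032  0.113] T [-0.072  0.023 -0.024]
tool z yaw -0.06036264274245319 R [[0.0603, -0.0084, -0.9981], [0.9982, 0.0005, 0.0603], [-0.0001, -1.0, 0.0084]]
tcp in press (H) [-21.754  -0.223 115.857]
pin origin in press [ 17.402  -0.354 134.229] tip [ 75.899  -0.551 133.737]
```

View pics/w17o.png

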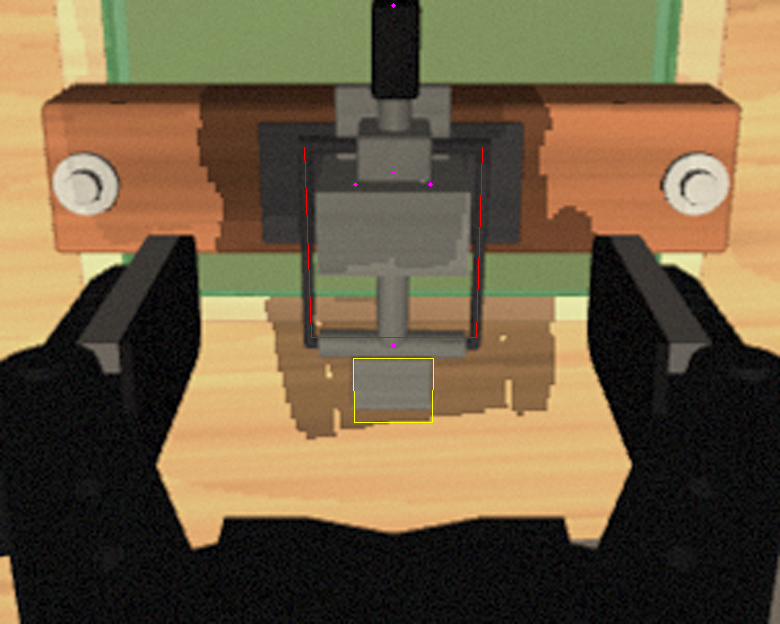

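View pics/s17o.png

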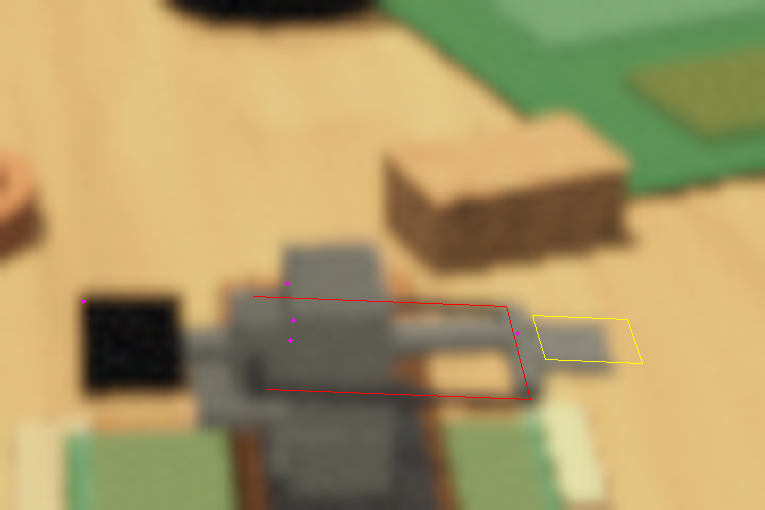

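Run:
```python
from ov import *
P=np.array([[np.cos(yw),-np.sin(yw),0],[np.sin(yw),np.cos(yw),0],[0,0,1]])
p=pickle.load(open("w17.pkl","rb"))
im=p["img"][200:330,270:370,::-1]; cv2.imwrite("pics/w17z.png",cv2.resize(im,None,fx=6,fy=4.5,interpolation=cv2.INTER_CUBIC)) 
g=lambda c,z:P.T@(onz(p,(c[0]/2.6+170-.5,c[1]/2.6+200-.5),z)-O)
print("post top front",g((393,190.5),116.2),"back",g((393,273),116.2))
print("collar front",g((393,182),109.2))
for n in ("w8",):
    q=pickle.load(open(n+".pkl","rb")); h=lambda c,z:P.T@(onz(q,(c[0]/2.5+200-.5,c[1]/2.5+240-.5),z)-O)
    print(n,h((303,128),116.2),h((303,118),109.2))
```

```text
post top front [-0.54044534  0.03185846 18.        ] back [2.50870799e+01 1.98795390e-02 1.80000000e+01]
collar front [-0.65283494  0.02015903 11.        ]
w8 [-0.37613843  0.26688009 18.        ] [-0.61108588  0.2615222  11.        ]
```

View pics/w17z.png

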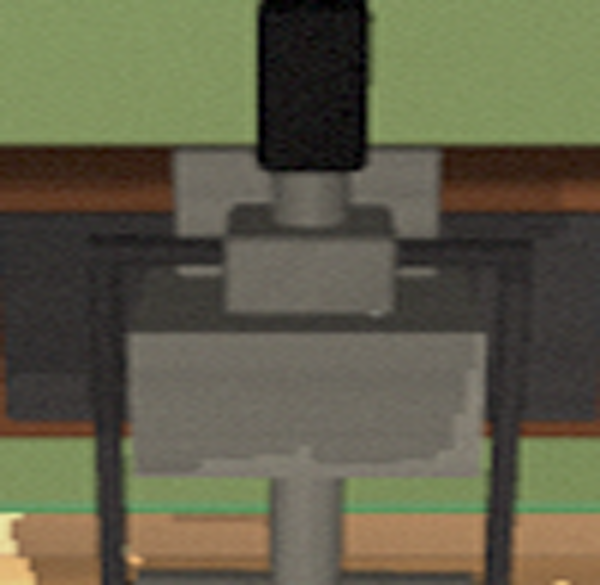

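Run:
```python
from h import *
print(order.close_job())
s,_=st(); print(s['time'],s['force'])
```

```text
the job is handed in; nothing more can be done
None
the job is handed in; nothing more can be done
```

The pin is locked in the press and the job is handed in at about 29.6 s of the 72 s allowed. No verdict was reported.

**What I did:**
- I took the pin from its rest.
- I touched its shank on the post's ledge. That put the hole at about 99 mm, near the low end of its play.
- I slid the pin in with almost no force. It stopped at about 5.5 N with the collar against the post.
- I let go, then pressed the loop's tab down its arc with the closed fingers to about -0.14 rad, and lifted the arm clear.

**Last checks:**
- **Collar:** within about 0.2 mm of the post's front face in the wrist image.
- **Loop:** in both side images after I let go it stays at about -0.08 rad, with its bar below the pin's tip, instead of springing open. I judged the angle by overlaying the drawn loop on the side image, not by a sensor. The tab showed about 1–2 mm off the drawn position.
- **Arm:** clear of everything, with the force reading near zero.

**What disagreed or was not checked:**
- I never saw the expected push of about 10 N when the loop snapped. The force readings taken after each step stayed below 2 N, so the snap must have fallen between readings.
- My first camera estimate of the hole's height was 102 mm. I used the 99 mm from touching the ledge.
- I did not measure the bystanders at the end. The arm did not go near them, and the few that showed in the pictures looked unmoved.

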